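# Clear the load-test well into the kit tray

### The job

The load test is over: throw the toggle clamp right back, slide the blue guard plate along its runners all the way onto the deck, and move every part you find in the bays into the nest of the kit tray that matches its shape, seated flat on the bottom. Then slide the guard plate fully home over the bays and swing the clamp over centre onto it again. Do not lift the plate off its runners, and leave everything else on the bench where it lies.

Things in the scene. Friction and masses are not known exactly. Their poses are not given: they have to be found in the camera images.
- well: grey load-test well fixed on the bench, 301 mm (x) x 360 mm (y); origin on the bench top under the middle of its bay row, x pointing from the bays to the parking deck, y along the row towards the clamp (on a pedestal beyond the +y end). Wall tops and deck are 54 mm above the bench; 6 mm higher lips at both y ends and stops at both x ends keep the guard plate on its track.
- well_bays (a point): middle of the bay floor, at the well's x = y = 0, 6 mm above the bench; axes as the well's. Four bays with centres at y = -126, -42, 42, 126 mm, each 80 mm wide in y and parted by white ribs 6 mm high; in x a white contact bar 8 mm high and 7 mm wide runs at -43.5 and at 43.5 mm, and the walls, 48 mm higher than the floor, stand at -66 and 66 mm.
- well_deck (a point): middle of the flat closed parking deck, 145 mm from the bays along the well's x, 54 mm above the bench (148 mm long in x): the guard plate is slid onto it to uncover the bays.
- cover_handle (a point): centre of the black bar handle (100 mm along y, 12 x 12 mm thick, 22 mm clear below) on the loose blue guard plate (138 x 342 x 4 mm, 0.3 kg) that slides along the well's x; 34 mm above the plate's underside, axes as the well's. Home, bays covered: 0 in the well's x and y (front stop 2 mm before), 88 mm above the bench; rear stop: 150 mm in the well's x.
- clamp_handle (a joint): upright orange handle of the toggle clamp, turning about an axis along the well's x. 0 = clamped (it leans 0.15 rad from vertical towards the bays), 1.1 rad = thrown fully back, towards the well's +y. Over-centre spring: below about 0.45 it snaps shut, above it snaps open; 3 to 6 N at the grip moves it.
- clamp_arm (a joint): steel hold-down arm of the clamp, linked to the handle: 0 = level, its rubber pad pressing on the guard plate 138 mm along the well's y; about 1.76 rad = raised past upright, clear of the plate, its tip then about 160 mm above the bench.
- clamp_grip (a point): where to grip the orange handle, 90 mm from its axis; the grip is a bar 18 mm wide along the well's x and 22 mm deep, from 50 to 122 mm from the axis. The point turns with the handle.
- clamp_pivot (a point): point on the handle's axis, at 20, 222, 90 mm in the well's frame; axes as the well's. At handle value q the grip point lies 90*sin(q-0.15) mm along y and 90*cos(q-0.15) mm above this point.
- transformer_c (a point): centre of the mains transformer, half-way up (21 mm): yellow coil 48 mm (x) x 44 mm (y), 40 mm high, on a dark core with a steel foot 48 mm (x) x 62 mm (y), 42 mm high in all, 0.4 kg. Pinch the coil across x. Upright in some bay, its y along the well's y, or absent.
- toroid_c (a point): centre of the round copper-coloured toroidal transformer, half-way up: diameter 63 mm, 36 mm high plus a 5 mm bolt head, 0.35 kg. Upright in some bay or absent.
- heatsink_c (a point): centre of the finned aluminium heat sink, half-way up: 34 mm (x) x 74 mm (y), 38 mm high, 0.15 kg. Pinch across x. Upright in some bay, its y along the well's y, or absent.
- contactor_c (a point): centre of the contactor, half-way up (20 mm): red body 44 x 44 mm on a black square foot 56 x 56 x 8 mm, 40 mm high in all, 0.18 kg. Upright in some bay, square to it, or absent.
- nest_transformer_floor (a point): middle of the recess floor of the transformer's nest: a rectangle 67 mm (x) x 53 mm (y), so the transformer's y must lie along this x, either way round. The four white nest blocks, 96 x 96 x 22 mm, are fixed in the aluminium kit tray in a 98 mm square, in any arrangement; recesses are black inside and 10 mm deep, their floors 18 mm and the block tops 28 mm above the bench.
- nest_toroid_floor (a point): middle of the recess floor of the round nest, diameter 68 mm, 10 mm deep.
- nest_heatsink_floor (a point): middle of the recess floor of the long narrow nest, 39 mm (x) x 79 mm (y), 10 mm deep; the heat sink's y lies along this y, either way round.
- nest_contactor_floor (a point): middle of the recess floor of the square nest, 61 x 61 mm, 10 mm deep; the contactor fits in any of the four ways round.
- screwdriver: bystander lying loose on the bench: screwdriver, 180 mm; origin at its underside. Leave alone.
- glue: bystander lying loose on the bench: white glue bottle with a red cap, 44 mm across, 130 mm high; origin at its underside. Leave alone.
- solder: bystander lying loose on the bench: solder spool, 52 mm across, 36 mm high; origin at its underside. Leave alone.
- tape: bystander lying loose on the bench: black roll of tape, 90 mm across; origin at its underside. Leave alone.
- multimeter: bystander lying loose on the bench: grey multimeter, 170 x 85 x 34 mm; origin at its underside. Leave alone.
- offcut_pot: bystander lying loose on the bench: white pot, 72 mm across, 70 mm high; origin at its underside. Leave alone.
- spanner: bystander lying loose on the bench: open spanner, 150 mm; origin at its underside. Leave alone.

How it is judged:
By the outcome, as a careful person would: the job done as asked, in the order asked, and still so for the second after the job is handed in, with the robot touching nothing.
Of transformer, toroid, heatsink, contactor only 2 to 4 are there at a start; the rules pass over those that are not, and their reading is None.
At some moment in a run one of transformer, toroid, heatsink, contactor may be knocked a few centimetres aside while the robot is not near it.
It also fails if it takes over 210 s, if anything falls off the work surface, if the arm or the gripper's body presses on something with over 40 N, if the wrist force passes 120 N, or if a joint passes its speed limit or range.

### The arm

A 7-joint arm with a two-finger parallel gripper is mounted at the origin on the work surface. World frame = base frame: x ahead of the robot, y to its left, z up, the work surface at z = 0. Lengths are in m, angles in rad, forces in N, time in s.
With the tool pointing down it reaches from about 0.4 to 0.85 m from the base axis. Payload 10.4 kg.
Tool frame: the origin (TCP) lies midway between the tips of the shut fingers; the grasp point (between the pads) lies 19 mm behind it; z points along the fingers, y is the direction in which the jaws open and shut (so a half turn about z gives the same grasp; the last joint's range is limited). The gripper opens to 85 mm and grips with 20 to 120 N. Pads are 22 mm wide; open, the fingers measure 114 mm over their backs; the gripper's body (76 mm by 85 mm) begins 54 mm behind the grasp point. The pads swing forward as they close: fully open they stand 13 mm farther back than shut.
Start: joints at [-1.147, 0.332, -0.065, 1.46, 0.022, 1.35, -0.088], TCP at [0.27, 0.564, 0.231] pointing down, gripper open.
Joint ranges: [-2.6, 2.6], [-0.5, 2.12], [-1.47, 1.34], [0.16, 2.42], [-1.27, 4.41], [0.06, 2.06], [-2.6, 2.6]. Speed limits (rad/s): [2.22, 2.22, 2.79, 2.79, 3.14, 3.14, 3.14].

### API

Orientations are given as a unit quaternion [x, y, z, w].
In Python, from workcell import manip, viewer gives the robot as it stands.
- The arm moves only by the tool move_arm, never from a script. Its argument "deltas" is a list of rows, each a list of 7 numbers: the shift along the tool's x, y, z in m, then the turn, a rotation vector about the tool's x, y, z in degrees, then the opening, from -1 (shut) to 1 (fully open). In form: [[dx, dy, dz, wx, wy, wz, gripper], ...]. A call has 1 to 10 rows; each row shifts and turns the commanded pose from where the row before left it, along the tool's axes as they then stand; what a row does not reach is not made up. A row lasts 1/8 s, in which the tool goes at most 62.5 mm and 10.7 degrees, less where a joint would pass 70% of its speed; a pose out of reach is approached as far as the arm can. A call with a gripper value outside its range is refused whole. The fingers move at their own pace and stop on an object; "force" is the grip in N (left out, the last holds). Time passes only in rows, so rows that do not move let the fingers close. It gives the time, the measured TCP pose, the force and the opening at its end, in the units of the state.
- manip.get_obs(): the state, without advancing time (a new reading comes with each control period).
- viewer.camera(name): name is "scene" or "top"; returns (picture, depth): 400x640x3 uint8, red, green, blue; 400x640 float32, m along the optical axis (not along the pixel's ray), 0 where there is no reading.
- viewer.calibration(name): a dict with "fx", "fy", "cx", "cy" (pixels), "R" (3x3) and "t" (3): a world point X has camera coordinates R X + t. Camera axes: x right, y down, z forward; pixel columns grow to the right and rows downward; lengths in m; the calibration is good to about 2 mm. A picture is of the moment at which its call begins. calibration takes no time and is no camera call.
- manip.hand_in(): hands the job in, once; it reports no verdict.
The state is a dict: "clock": time; "joint_pos": joint angles; "joint_velocities": joint speeds; "tau": joint torques, N m; "position": TCP position; "ee_rot": TCP orientation; "ft_force": force on the tool from outside, world axes, zero at the start; "torque": the same for the moment, N m; "grip_width": opening from 0.0 (shut) to 1.0 (fully open).
Only numpy, scipy, OpenCV 4.12 (cv2) and the standard library are available. Lean on these libraries where they do the work, as an engineer would, in place of code of your own. Each camera call takes 0.05 s, during which the arm holds its last target.

## Working session

There is one attempt and no reset: what is moved stays moved. The work goes in short steps, Python scripts to look and compute and a tool call to move; the robot and the scene stay as the last step left them, time stands still between calls to the robot, and variables do not carry over. Pictures are saved under pics/ and viewed, and the job is handed in when it is done.

Besides the shell and the picture viewer there is one more tool, called after "Call:" by a JSON object that holds its "name" and its "arguments", one argument or row to a line. move_arm: Moves the arm, as the interface text tells. Its arguments: {"type":"object","properties":{"deltas":{"type":"array"},"force":{"type":"number"}},"required":["deltas"]}

```bash
mkdir -p pics; ls
cat > h.py <<'E'
import numpy as np, cv2
from workcell import manip, viewer
def shot(name,fn):
    p,d=viewer.camera(name); cv2.imwrite(f'pics/{fn}.png',p[:,:,::-1]); np.savez(f'pics/{fn}.npz',p=p,d=d); return p,d
def ray(name,u,v,z):
    c=viewer.calibration(name);R=np.array(c['R']);t=np.array(c['t'])
    o=-R.T@t; d=R.T@np.array([(u-c['cx'])/c['fx'],(v-c['cy'])/c['fy'],1.0])
    return o+d*(z-o[2])/d[2]
def pt(name,u,v,dep):
    c=viewer.calibration(name);R=np.array(c['R']);t=np.array(c['t'])
    return R.T@(np.array([(u-c['cx'])/c['fx']*dep,(v-c['cy'])/c['fy']*dep,dep])-t)
def proj(name,X):
    c=viewer.calibration(name);q=np.array(c['R'])@np.asarray(X,float)+np.array(c['t'])
    return q[0]/q[2]*c['fx']+c['cx'],q[1]/q[2]*c['fy']+c['cy']
def cloud(name,d):
    c=viewer.calibration(name);R=np.array(c['R']);t=np.array(c['t'])
    v,u=np.mgrid[0:400,0:640]
    P=np.stack([(u-c['cx'])/c['fx']*d,(v-c['cy'])/c['fy']*d,d],-1)-t
    return P@R
E
python3 - <<'E'
from h import *
for n in ('top','scene'):
    p,d=shot(n,n+'0'); c=viewer.calibration(n); print(n,c,d.min(),d.max())
o=manip.get_obs(); print(o)
E
```

```text
pics
top {'fx': 433.4230525787271, 'fy': 433.4230525787271, 'cx': 317.2432022203258, 'cy': 195.62369525303205, 'R': array([[-0.02170971, -0.99957852, -0.01927357],
       [-0.99173529,  0.02396967, -0.12604191],
       [ 0.12645077,  0.01637795, -0.99183767]]), 't': array([0.01007202, 0.58541746, 1.39622835])} 0.0 2.4181828
scene {'fx': 504.81618024410506, 'fy': 504.81618024410506, 'cx': 312.77275726128545, 'cy': 200.44603127376544, 'R': array([[-0.71038408,  0.70352694, -0.02010703],
       [ 0.45685246,  0.43919678, -0.77355802],
       [-0.53538797, -0.55870925, -0.63340642]]), 't': array([ 0.42477364, -0.12317408,  1.89484644])} 0.0 3.9999292
{'clock': 0.1, 'joint_pos': array([-1.14656947,  0.33280592, -0.06470412,  1.46088674,  0.02162972,
        1.34988554, -0.08850957]), 'joint_velocities': array([ 5.08458166e-04, -2.64194298e-03,  2.10921830e-05, -1.60806584e-03,
        6.33779180e-04, -9.30521416e-04,  1.22711215e-03]), 'tau': array([ 7.13488716e-04, -6.26748705e+01,  4.85166698e-02, -3.92432678e+01,
        1.62525085e-02,  6.87665306e-03,  1.30973274e-05]), 'position': array([0.2699276 , 0.56332441, 0.23058319]), 'ee_rot': array([ 2.21549364e-01,  9.75148944e-01, -6.36721395e-04, -1.00310780e-04]), 'ft_force': array([-0.52139586, -0.06279356, -0.19353336]), 'torque': array([-0.01289128,  0.00243236, -0.0057856 ]), 'grip_width': 0.9996572758910395}
```

View pics/top0.png

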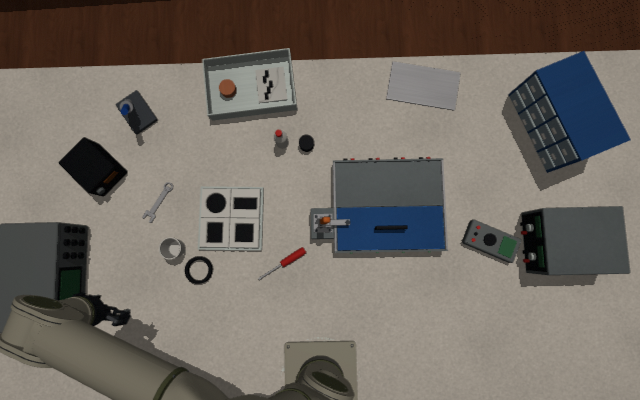

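View pics/scene0.png

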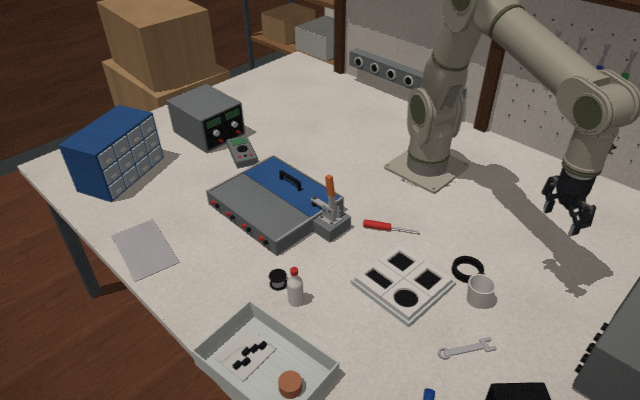

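The top view shows the well at (390,205) with the blue plate home. The clamp is at its left (+y) end at (325,224). The kit tray is at (232,218): round nest (216,203), a wide rectangle (245,204), and two more at (215,232) and (244,233). World x is up and y is left.

Run:
```python
from h import *
z=np.load('pics/top0.npz');p=z['p'];d=z['d'];hsv=cv2.cvtColor(p,cv2.COLOR_RGB2HSV)
P=cloud('top',d)
m=((hsv[...,0]>95)&(hsv[...,0]<125)&(hsv[...,1]>120)).astype(np.uint8)
m[:,:300]=0;m[:,460:]=0;m[:140]=0
m=cv2.morphologyEx(m,cv2.MORPH_CLOSE,np.ones((13,13)))
c=max(cv2.findContours(m,0,2)[0],key=cv2.contourArea)
r=cv2.minAreaRect(c);b=cv2.boxPoints(r);W=np.array([ray('top',u,v,.058) for u,v in b]);print('plate',W,W.mean(0))
for i in range(4):print(np.linalg.norm(W[i]-W[i-1]),np.arctan2(*(W[i]-W[i-1])[[1,0]]))
# whole well at z .054
hz=P[...,2]; w=((hz>.045)&(hz<.075)).astype(np.uint8);w[:,:328]=0;w[:,450:]=0;w[:150]=0;w[260:]=0
c=max(cv2.findContours(w,0,2)[0],key=cv2.contourArea);r=cv2.minAreaRect(c);b=cv2.boxPoints(r);W=np.array([ray('top',u,v,.056) for u,v in b]);print('well',W,W.mean(0))
for i in range(4):print(np.linalg.norm(W[i]-W[i-1]),np.arctan2(*(W[i]-W[i-1])[[1,0]]))
# handle
k=((p.max(2)<60)&(hz>.075)&(hz<.1)).astype(np.uint8);k[:,:345]=0;k[:,440:]=0;k[:200]=0;k[250:]=0
pp=P[k>0];print('handle',len(pp),np.median(pp,0),pp.min(0),pp.max(0))
# nests
k=(p.max(2)<45).astype(np.uint8);k[:,:203]=0;k[:,262:]=0;k[:190]=0;k[247:]=0
for c in cv2.findContours(k,0,2)[0]:
    if cv2.contourArea(c)<80: continue
    r=cv2.minAreaRect(c);b=cv2.boxPoints(r);W=np.array([ray('top',u,v,.028) for u,v in b])
    m0=np.zeros_like(k);cv2.drawContours(m0,[c],-1,1,-1)
    print('nest',r,W.mean(0)[:2],[round(np.linalg.norm(W[i]-W[i-1]),4) for i in range(4)],[round(np.arctan2(*(W[i]-W[i-1])[[1,0]]),3) for i in range(4)],cv2.contourArea(c)/(r[1][0]*r[1][1]), 'z',np.median(hz[m0>0]))
# white tray
im=cv2.resize(p[170:280,190:350],None,fx=5,fy=5,interpolation=2);cv2.imwrite('pics/z0.png',im[:,:,::-1])
```

```text
plate [[ 0.54316091 -0.06542216  0.058     ]
 [ 0.54119724 -0.41047151  0.058     ]
 [ 0.40358017 -0.40489094  0.058     ]
 [ 0.40494693 -0.06410123  0.058     ]] [ 0.47322131 -0.23622146  0.058     ]
0.13822028978422363 -0.00955686856895732
0.34505494017409444 -1.5764872486108459
0.13773017119783978 3.1010633623887047
0.34079244825182015 1.5667857822803406
well [[ 0.70319437 -0.03542296  0.056     ]
 [ 0.70281425 -0.42595724  0.056     ]
 [ 0.39713317 -0.41528445  0.056     ]
 [ 0.39615587 -0.03531311  0.056     ]] [ 0.54982442 -0.22799444  0.056     ]
0.3070385241264253 -0.00035776903440527184
0.39053446289063715 -1.5717696722934575
0.30586733944945066 3.106692026960316
0.3799725887669416 1.5733683642320482
handle 126 [ 0.47340732 -0.22987383  0.0941267 ] [ 0.46756286 -0.28382736  0.07521605] [ 0.49560792 -0.09300944  0.09954771]
nest ((243.5, 232.5), (17.0, 17.0), 90.0) [0.46984296 0.24306215] [np.float64(0.056), np.float64(0.0565), np.float64(0.056), np.float64(0.0562)] [np.float64(0.002), np.float64(-1.594), np.float64(3.139), np.float64(1.549)] 0.9204152249134948 z 0.019657571283692166
nest ((214.0, 232.0), (18.0, 14.0), 90.0) [0.47370656 0.34097024] [np.float64(0.0594), np.float64(0.0467), np.float64(0.0594), np.float64(0.0464)] [np.float64(0.011), np.float64(-1.594), np.float64(-3.135), np.float64(1.549)] 0.9404761904761905 z 0.019503279490478073
nest ((244.5, 203.0), (10.0, 21.0), 90.0) [0.5677728  0.23970611] [np.float64(0.0335), np.float64(0.0703), np.float64(0.0335), np.float64(0.0701)] [np.float64(0.003), np.float64(-1.595), np.float64(3.138), np.float64(1.547)] 0.969047619047619 z 0.019859595876789232
nest ((215.5, 203.0), (18.0, 17.0), 90.0) [0.57014161 0.33676224] [np.float64(0.0605), np.float64(0.0571), np.float64(0.0604), np.float64(0.0568)] [np.float64(0.011), np.float64(-1.595), np.float64(-3.136), np.float64(1.547)] 0.8235294117647058 z 0.01940081322682933
```

View pics/z0.png

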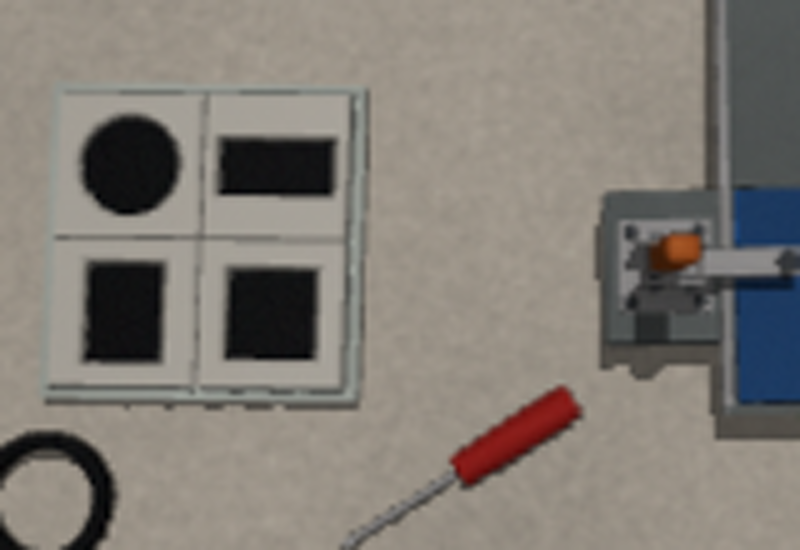

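```bash
cat > m.py <<'E'
from h import *
def up(p,x0,x1,y0,y1,f=8):
    s=p[y0:y1,x0:x1].astype(np.float32)
    return cv2.resize(s,None,fx=f,fy=f,interpolation=cv2.INTER_LINEAR)
def topx(c,x0,y0,f=8): # contour coords -> pixel
    return (np.asarray(c,float).reshape(-1,2)+.5)/f-.5+[x0,y0]
E
python3 - <<'E'
from m import *
for n in('top','scene'):
    c=viewer.calibration(n);print(n,-np.array(c['R']).T@np.array(c['t']))
z=np.load('pics/top0.npz');p=z['p']
def nests(n,p,x0,x1,y0,y1,amin,f=8):
    g=up(p,x0,x1,y0,y1,f).max(2); k=(g<90).astype(np.uint8)
    cs=cv2.findContours(k,0,cv2.CHAIN_APPROX_NONE)[0]; out=[]
    for c in cs:
        a=cv2.contourArea(c)/f/f
        if a<amin: continue
        W=np.array([ray(n,u,v,.028)[:2] for u,v in topx(c,x0,y0,f)],np.float32)
        r=cv2.minAreaRect(W*1000); 
        M=cv2.moments((W*1000).reshape(-1,1,2)); 
        print(n,round(a),'cen',round(M['m10']/M['m00'],1),round(M['m01']/M['m00'],1),'area',round(M['m00']),'rect',np.round(r[0],1),np.round(r[1],1),round(r[2],1))
nests('top',p,200,266,185,252,100)
s=np.load('pics/scene0.npz')['p']
nests('scene',s,350,455,245,325,100)
# plate
x0,x1,y0,y1=325,455,195,262
f=8;u=up(p,x0,x1,y0,y1,f);hsv=cv2.cvtColor(u.astype(np.uint8),cv2.COLOR_RGB2HSV)
k=((u[...,2]-u[...,0])>45).astype(np.uint8)
k=cv2.morphologyEx(k,cv2.MORPH_OPEN,np.ones((5,5)))
c=max(cv2.findContours(k,0,cv2.CHAIN_APPROX_NONE)[0],key=cv2.contourArea)
W=np.array([ray('top',a,b,.058)[:2] for a,b in topx(c,x0,y0,f)],np.float32)
lo=W.min(0);hi=W.max(0);print(lo,hi)
for nm,sel,ax in (('x+',(abs(W[:,0]-hi[0])<.012)&(W[:,1]>lo[1]+.03)&(W[:,1]<hi[1]-.03),0),('x-',(abs(W[:,0]-lo[0])<.012)&(W[:,1]>lo[1]+.03)&(W[:,1]<hi[1]-.03),0),('y-',(abs(W[:,1]-lo[1])<.012)&(W[:,0]>lo[0]+.02)&(W[:,0]<hi[0]-.02),1),('y+',(abs(W[:,1]-hi[1])<.012)&(W[:,0]>lo[0]+.02)&(W[:,0]<hi[0]-.02),1)):
    vx,vy,a,b=cv2.fitLine(W[sel],cv2.DIST_HUBER,0,.001,.001).ravel();print(nm,sel.sum(),'dir',round(float(np.arctan2(vy,vx)),4),'pt',a,b)
E
```

```text
top [ 0.40424367 -0.02683184  1.45881314]
scene [1.3725028  0.8139262  1.11346654]
top 329 cen 470.4 242.1 area 3595 rect [470.5 242.1] [60.6 61.1] 88.3
top 312 cen 473.8 339.9 area 3423 rect [473.7 339.9] [52.5 67.4] 88.3
top 262 cen 568.1 238.7 area 2938 rect [568.2 238.6] [77.7 39. ] 88.0
top 308 cen 571.6 336.5 area 3464 rect [571.5 336.4] [67.  65.8] 0.3
scene 313 cen 574.6 337.7 area 2979 rect [574.6 337.7] [62.7 60.9] 89.8Traceback (most recent call last):
  File "<stdin>", line 17, in <module>
  File "<stdin>", line 11, in nests
  File "h.py", line 6, in ray
    c=viewer.calibration(name);R=np.array(c['R']);t=np.array(c['t'])
ValueError: time passes only in moves, steps and waits
```

```bash
python3 - <<'E'
from workcell import viewer
import pickle
pickle.dump({n:viewer.calibration(n) for n in('top','scene')},open('cal.pkl','wb'))
E
sed -i 's/viewer.calibration(name)/CAL[name]/; s/^from workcell.*/&\nimport pickle\nCAL=pickle.load(open("\.\/cal.pkl","rb"))/' h.py
cat >> m.py <<'E'
def nests(n,p,x0,x1,y0,y1,amin,f=8,th=90,z=.028):
    g=up(p,x0,x1,y0,y1,f).max(2); k=(g<th).astype(np.uint8)
    cs=cv2.findContours(k,0,cv2.CHAIN_APPROX_NONE)[0]; out=[]
    for c in cs:
        a=cv2.contourArea(c)/f/f
        if a<amin: continue
        W=np.array([ray(n,u,v,z)[:2] for u,v in topx(c,x0,y0,f)],np.float32)
        r=cv2.minAreaRect(W*1000); M=cv2.moments((W*1000).reshape(-1,1,2)); 
        print(n,round(a),'cen',round(M['m10']/M['m00'],1),round(M['m01']/M['m00'],1),'rect',np.round(r[0],1),np.round(r[1],1),round(r[2],1))
def edges(n,k,x0,y0,z,f=8,inset=.03,tol=.012):
    c=max(cv2.findContours(k,0,cv2.CHAIN_APPROX_NONE)[0],key=cv2.contourArea)
    W=np.array([ray(n,a,b,z)[:2] for a,b in topx(c,x0,y0,f)],np.float32)
    lo=W.min(0);hi=W.max(0);print(lo,hi)
    for nm,ax,e in (('x+',0,hi[0]),('x-',0,lo[0]),('y-',1,lo[1]),('y+',1,hi[1])):
        o=1-ax
        sel=(abs(W[:,ax]-e)<tol)&(W[:,o]>lo[o]+inset)&(W[:,o]<hi[o]-inset)
        vx,vy,a,b=cv2.fitLine(W[sel],cv2.DIST_HUBER,0,.001,.001).ravel();print(nm,sel.sum(),'dir',round(float(np.arctan2(vy,vx)),4),'pt',round(float(a),4),round(float(b),4))
E
python3 - <<'E'
from m import *
p=np.load('pics/top0.npz')['p'];s=np.load('pics/scene0.npz')['p']
nests('scene',s,350,455,245,325,100)
x0,x1,y0,y1=325,455,195,262
u=up(p,x0,x1,y0,y1)
k=((u[...,2]-u[...,0])>45).astype(np.uint8)
k=cv2.morphologyEx(k,cv2.MORPH_OPEN,np.ones((5,5)))
edges('top',k,x0,y0,.058)
E
```

```text
scene 313 cen 574.6 337.7 rect [574.6 337.7] [62.7 60.9] 89.8
scene 270 cen 477.0 340.8 rect [477.  340.7] [49.9 59.8] 87.7
scene 214 cen 571.3 239.8 rect [571.1 239.8] [74.9 32.6] 87.9
scene 245 cen 473.8 243.2 rect [473.5 243. ] [57.  53.7] 88.2
[ 0.4035738  -0.40604565] [ 0.54301745 -0.0642892 ]
x+ 697 dir 1.5657 pt 0.5414 -0.2354
x- 706 dir 1.565 pt 0.4055 -0.2156
y- 198 dir -0.0055 pt 0.4661 -0.4048
y+ 176 dir -0.0191 pt 0.4725 -0.066
```

Run:
```python
from m import *
z=np.load('pics/scene0.npz');p=z['p'];d=z['d'];hsv=cv2.cvtColor(p,cv2.COLOR_RGB2HSV)
cv2.imwrite('pics/z1.png',cv2.resize(p[140:260,195:360],None,fx=4.8,fy=4.8,interpolation=2)[:,:,::-1])
P=cloud('scene',d)
m=(hsv[...,0]>5)&(hsv[...,0]<20)&(hsv[...,1]>150)&(p[...,0]>120);m[:,:310]=0;m[:,345:]=0;m[:165]=0;m[210:]=0
pp=P[m];print('orange scene',m.sum(),np.percentile(pp,[2,50,98],axis=0).round(4))
o=[.4735,-.2354]
a=-.006
def w2(x,y,zz): return (o[0]+x*np.cos(a)-y*np.sin(a),o[1]+x*np.sin(a)+y*np.cos(a),zz)
q=np.argwhere(m);print('mask px',q.min(0)[::-1],q.max(0)[::-1],q.mean(0)[::-1])
for r in (50,90,122):
    X=w2(.02,.222-r/1000*np.sin(.15),.09+r/1000*np.cos(.15));print(r,np.round(X,4),'scene',proj('scene',X),'top',proj('top',X))
z=np.load('pics/top0.npz');p=z['p'];P=cloud('top',z['d']);hsv=cv2.cvtColor(p,cv2.COLOR_RGB2HSV)
m=(hsv[...,0]>5)&(hsv[...,0]<20)&(hsv[...,1]>140);m[:,:310]=0;m[:,345:]=0;m[:200]=0;m[240:]=0
pp=P[m];q=np.argwhere(m);print(np.percentile(pp,[2,50,98],axis=0).round(4),q.min(0)[::-1],q.max(0)[::-1],q.mean(0)[::-1])
# handle soft
g=up(p,360,425,212,245).max(2);nests('top',p,360,425,214,245,30,th=38,z=.094)
```

```text
orange scene 87 [[ 0.4931 -0.0351  0.1488]
 [ 0.502  -0.0228  0.1864]
 [ 0.5069 -0.015   0.2134]]
mask px [326 175] [331 196] [328.68965517 184.50574713]
50 [ 0.4948 -0.021   0.1394] scene (np.float64(330.8777268402261), np.float64(195.82650369704766)) top (np.float64(323.03129624243394), np.float64(220.78614942663512))
90 [ 0.4948 -0.027   0.179 ] scene (np.float64(329.4944338568512), np.float64(184.8067308400923)) top (np.float64(324.9732182531803), np.float64(219.83545032756885))
122 [ 0.4947 -0.0318  0.2106] scene (np.float64(328.35926425700006), np.float64(175.76359153784594)) top (np.float64(326.61478717310973), np.float64(219.03179390645835))
[[ 0.4857 -0.0387  0.1528]
 [ 0.4919 -0.0268  0.2094]
 [ 0.5007 -0.0119  0.2151]] [320 217] [329 223] [324.66101695 220.10169492]
top 114 cen 471.5 -230.8 rect [ 471.4 -231.4] [101.   12.5] 89.8
```

View pics/z1.png

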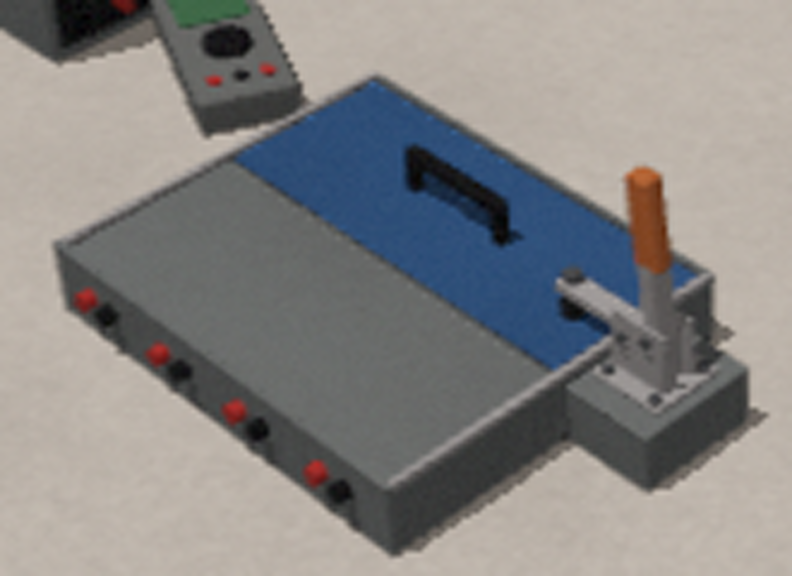

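Call:
{"name": "move_arm", "arguments": {
  "deltas": [
    [0,0,-0.02,0,0,10.6,1],
    [0,0,-0.02,0,0,10.6,1],
    [0,0,-0.02,0,0,10.6,1],
    [0,0,-0.02,0,0,10.6,1],
    [0,0,-0.01,0,0,10.6,1],
    [0,0,0,0,0,10.6,1],
    [0,0,0,0,0,0.8,1],
    [0,0,0,0,0,0,1]
  ]
}}

```text
clock: 1.1
position: [0.2699, 0.5636, 0.3209]
ee_rot: [0.706, 0.708, -0.0, 0.0]
ft_force: [0.7, -0.9, -0.2]
grip_width: 0.999
```

Call:
{"name": "move_arm", "arguments": {
  "deltas": [
    [-0.055,0.0205,0,0,0,0,0.2],
    [-0.055,0.0205,0,0,0,0,0.2],
    [-0.055,0.0205,0,0,0,0,0.2],
    [-0.055,0.0205,0,0,0,0,0.2],
    [-0.055,0.0205,0,0,0,0,0.2],
    [-0.055,0.0205,0,0,0,0,0.2],
    [-0.055,0.0205,0,0,0,0,0.2],
    [-0.055,0.0205,0,0,0,0,0.2],
    [-0.055,0.0205,0,0,0,0,0.2],
    [-0.055,0.0205,0,0,0,0,0.2]
  ]
}}

```text
clock: 2.35
position: [0.4753, 0.0117, 0.3214]
ee_rot: [0.706, 0.708, 0.0, 0.0]
ft_force: [0.2, 1.1, -0.9]
grip_width: 0.602
```

Call:
{"name": "move_arm", "arguments": {
  "deltas": [
    [-0.041,0.02,0,0,0,0,0.2],
    [0,0,0,0,0,0,0.2],
    [0,0,0,0,0,0,0.2]
  ]
}}

```text
clock: 2.72
position: [0.4949, -0.0268, 0.3211]
ee_rot: [0.706, 0.708, -0.0, -0.0]
ft_force: [-1.2, 0.1, 0.6]
grip_width: 0.601
```

Call:
{"name": "move_arm", "arguments": {
  "deltas": [
    [0,0,0.04,0,0,0,0.2],
    [0,0,0.04,0,0,0,0.2],
    [0,0,0.03,0,0,0,0.2],
    [0,0,0.03,0,0,0,0.2],
    [0,0,0.02,0,0,0,0.2],
    [0,0,0,0,0,0,0.2]
  ]
}}

```text
clock: 3.48
position: [0.4939, -0.0261, 0.1602]
ee_rot: [0.706, 0.708, -0.001, -0.001]
ft_force: [0.4, -0.2, 0.4]
grip_width: 0.597
```

Run:
```python
from m import *
p,d=shot('scene','s1');cv2.imwrite('pics/z2.png',cv2.resize(p[100:260,255:420],None,fx=3.6,fy=3.6,interpolation=2)[:,:,::-1])
```

```text
(no output)
```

View pics/z2.png

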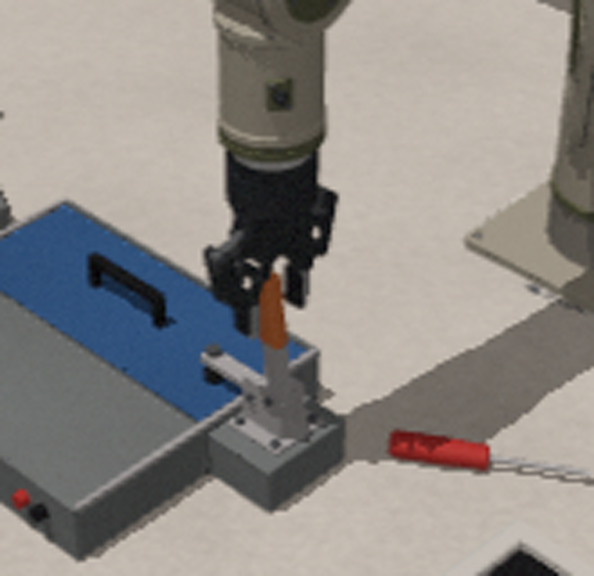

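The open fingers straddle the orange grip at zoom (270,300), so I close on it.

Call:
{"name": "move_arm", "arguments": {
  "deltas": [
    [0,0,0,0,0,0,-1],
    [0,0,0,0,0,0,-1],
    [0,0,0,0,0,0,-1],
    [0,0,0,0,0,0,-1],
    [0,0,0,0,0,0,-1]
  ],
  "force": 30
}}

```text
clock: 4.15
position: [0.4959, -0.027, 0.1623]
ee_rot: [0.707, 0.707, 0.001, 0.0]
ft_force: [1.2, 0.9, 6.1]
grip_width: 0.205
```

Run:
```python
import numpy as np
q=np.linspace(0,1.12,13);y=90*np.sin(q-.15);z=90*np.cos(q-.15)
print(np.c_[q,y,z][:, :].round(1));print(np.diff(y).round(1),np.diff(z).round(1))
```

```text
[[  0.  -13.4  89. ]
 [  0.1  -5.1  89.9]
 [  0.2   3.3  89.9]
 [  0.3  11.7  89.2]
 [  0.4  19.9  87.8]
 [  0.5  28.   85.5]
 [  0.6  35.9  82.5]
 [  0.7  43.4  78.8]
 [  0.7  50.6  74.4]
 [  0.8  57.3  69.4]
 [  0.9  63.5  63.8]
 [  1.   69.2  57.6]
 [  1.1  74.2  50.9]]
[8.4 8.4 8.4 8.3 8.1 7.8 7.5 7.2 6.7 6.2 5.7 5.1] [ 0.9  0.1 -0.7 -1.5 -2.2 -3.  -3.7 -4.4 -5.  -5.6 -6.2 -6.7]
```

Call:
{"name": "move_arm", "arguments": {
  "deltas": [
    [0.0084,0,-0.0009,0,0,0,-1],
    [0.0084,0,0,0,0,0,-1],
    [0.0084,0,0.0007,0,0,0,-1],
    [0.0083,0,0.0015,0,0,0,-1],
    [0.0081,0,0.0022,0,0,0,-1],
    [0.0078,0,0.003,0,0,0,-1],
    [0.0075,0,0.0037,0,0,0,-1]
  ]
}}

```text
clock: 5.03
position: [0.4963, 0.029, 0.1521]
ee_rot: [0.707, 0.707, 0.001, 0.001]
ft_force: [4.5, -2.2, 5.1]
grip_width: 0.204
```

Call:
{"name": "move_arm", "arguments": {
  "deltas": [
    [0.0072,0,0.0044,0,0,0,-1],
    [0.0067,0,0.005,0,0,0,-1],
    [0.0062,0,0.0056,0,0,0,-1],
    [0.0057,0,0.0062,0,0,0,-1],
    [0.004,0,0.0055,0,0,0,-1],
    [0,0,0,0,0,0,-1]
  ]
}}

```text
clock: 5.78
position: [0.4964, 0.0607, 0.1249]
ee_rot: [0.707, 0.707, 0.001, 0.001]
ft_force: [7.3, 4.0, 0.1]
grip_width: 0.207
```

Run:
```python
from m import *
p,d=shot('scene','s2');cv2.imwrite('pics/z3.png',cv2.resize(p[100:260,255:420],None,fx=3.6,fy=3.6,interpolation=2)[:,:,::-1])
```

```text
(no output)
```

View pics/z3.png

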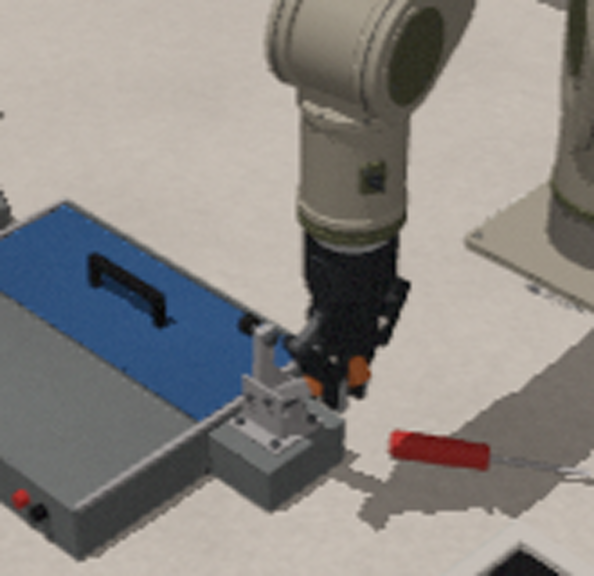

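The handle is thrown back and the arm is raised at zoom (265,350). I open the fingers and go up.

Call:
{"name": "move_arm", "arguments": {
  "deltas": [
    [0,0,0,0,0,0,0.1],
    [0,0,0,0,0,0,0.1],
    [0,0,0,0,0,0,0.1],
    [0,0,-0.03,0,0,0,0.1],
    [0,0,-0.05,0,0,0,0.1],
    [0,0,-0.05,0,0,0,0.1],
    [0,0,-0.03,0,0,0,0.1],
    [0,0,0,0,0,0,0.1]
  ]
}}

```text
clock: 6.82
position: [0.496, 0.0594, 0.2865]
ee_rot: [0.707, 0.707, 0.002, 0.001]
ft_force: [-0.7, 0.1, -1.2]
grip_width: 0.553
```

Run:
```python
from m import *
p,d=shot('scene','s3');cv2.imwrite('pics/z4.png',cv2.resize(p[100:260,195:420],None,fx=3.4,fy=3.4,interpolation=2)[:,:,::-1])
```

```text
(no output)
```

View pics/z4.png

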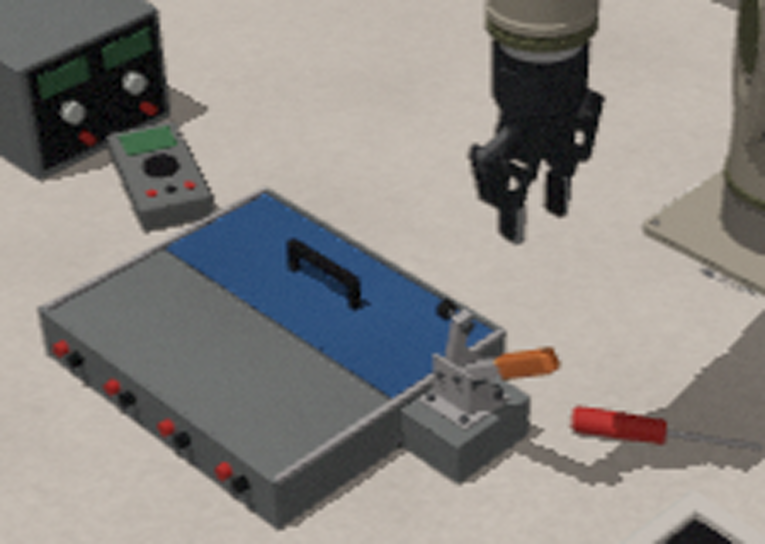

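Call:
{"name": "move_arm", "arguments": {
  "deltas": [
    [-0.05,-0.004,0,0,0,0,0.1],
    [-0.05,-0.004,0,0,0,0,0.1],
    [-0.05,-0.004,0,0,0,0,0.1],
    [-0.05,-0.004,0,0,0,0,0.1],
    [-0.05,-0.004,0.03,0,0,0,0.1],
    [-0.0424,-0.003,0.06,0,0,0,0.1],
    [0,0,0.05,0,0,0,0.1],
    [0,0,0,0,0,0,0.1]
  ]
}}

```text
clock: 7.88
position: [0.4694, -0.2261, 0.1499]
ee_rot: [0.708, 0.707, -0.003, -0.003]
ft_force: [0.1, 0.2, -0.1]
grip_width: 0.547
```

Run:
```python
from m import *
p,d=shot('scene','s4');cv2.imwrite('pics/z5.png',cv2.resize(p[100:260,195:420],None,fx=3.4,fy=3.4,interpolation=2)[:,:,::-1])
```

```text
(no output)
```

View pics/z5.png

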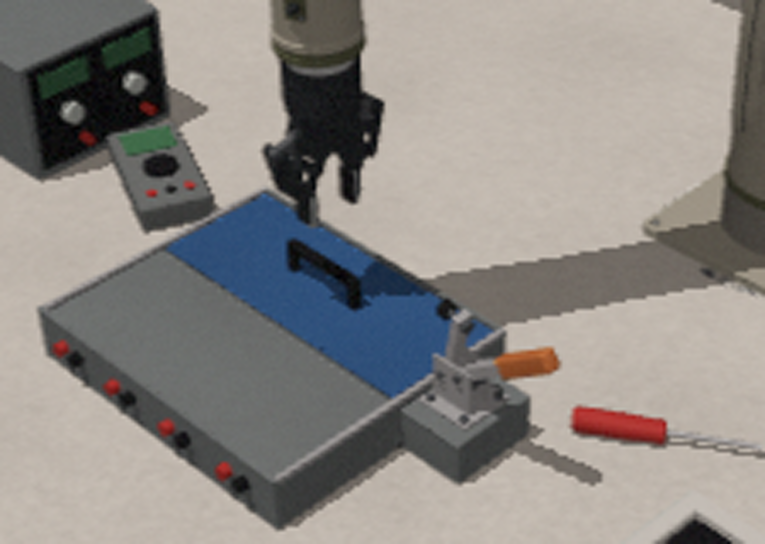

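Call:
{"name": "move_arm", "arguments": {
  "deltas": [
    [-0.004,0.001,0.03,0,0,0,0.1],
    [0,0,0.03,0,0,0,0.1],
    [0,0,0.016,0,0,0,0.1],
    [0,0,0,0,0,0,0.1]
  ]
}}

```text
clock: 8.43
position: [0.4739, -0.2303, 0.0779]
ee_rot: [0.707, 0.707, 0.0, -0.0]
ft_force: [0.0, 0.5, 0.3]
grip_width: 0.55
```

Call:
{"name": "move_arm", "arguments": {
  "deltas": [
    [0,0,0,0,0,0,-1],
    [0,0,0,0,0,0,-1],
    [0,0,0,0,0,0,-1],
    [0,0,0,0,0,0,-1],
    [0,0,0,0,0,0,-1]
  ],
  "force": 40
}}

```text
clock: 9.05
position: [0.4743, -0.2308, 0.0786]
ee_rot: [0.707, 0.707, 0.001, 0.001]
ft_force: [-2.0, 0.8, 6.7]
grip_width: 0.131
```

Call:
{"name": "move_arm", "arguments": {
  "deltas": [
    [0,0.005,0,0,0,0,-1],
    [0,0.015,0,0,0,0,-1],
    [0,0.02,0,0,0,0,-1],
    [0,0.02,0,0,0,0,-1],
    [0,0.02,0,0,0,0,-1],
    [-0.0005,0.02,0,0,0,0,-1],
    [0,0.02,0,0,0,0,-1],
    [0,0.01,0,0,0,0,-1],
    [0,0.008,0,0,0,0,-1],
    [0,0,0,0,0,0,-1]
  ]
}}

```text
clock: 10.3
position: [0.6124, -0.2318, 0.0787]
ee_rot: [0.707, 0.707, 0.0, 0.001]
ft_force: [1.7, -1.3, 4.3]
grip_width: 0.13
```

Run:
```python
from m import *
p,d=shot('scene','s5');cv2.imwrite('pics/z6.png',cv2.resize(p[100:260,195:420],None,fx=3.4,fy=3.4,interpolation=2)[:,:,::-1])
```

```text
(no output)
```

View pics/z6.png

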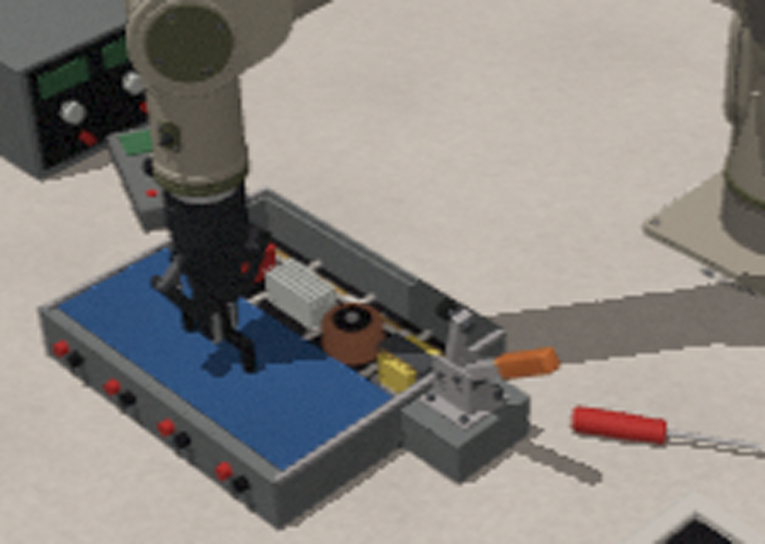

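The plate is sliding well and all four parts are there. I now push it to the rear stop in small steps.

Call:
{"name": "move_arm", "arguments": {
  "deltas": [
    [0,0.005,0,0,0,0,-1],
    [0,0.004,0,0,0,0,-1],
    [0,0.003,0,0,0,0,-1],
    [0,0.0015,0,0,0,0,-1],
    [0,0,0,0,0,0,-1]
  ]
}}

```text
clock: 10.98
position: [0.6243, -0.2321, 0.0787]
ee_rot: [0.707, 0.707, -0.0, -0.0]
ft_force: [-6.9, 0.4, 11.9]
grip_width: 0.131
```

Call:
{"name": "move_arm", "arguments": {
  "deltas": [
    [0,0,0,0,0,0,0.0],
    [0,0,0,0,0,0,0.0],
    [0,0,0,0,0,0,0.0],
    [0,0,-0.04,0,0,0,0.0],
    [0,0,-0.05,0,0,0,0],
    [0,0,-0.06,0,0,0,0],
    [0,0,-0.06,0,0,0,0],
    [0.06,0,0,0,0,0,0],
    [0.06,0,0,0,0,0,0],
    [0.06,0,0,0,0,0,0.9]
  ]
}}

```text
clock: 12.22
position: [0.6248, -0.0492, 0.2874]
ee_rot: [0.707, 0.707, 0.0, -0.0]
ft_force: [1.2, 0.0, -0.8]
grip_width: 0.699
```

Call:
{"name": "move_arm", "arguments": {
  "deltas": [
    [0.06,-0.02,0,0,0,0,0.9],
    [0.06,-0.02,0,0,0,0,0.9],
    [0.06,0,0,0,0,0,0.9],
    [0.06,0,0,0,0,0,0.9],
    [0,0,0,0,0,0,0.9]
  ]
}}

```text
clock: 12.85
position: [0.5841, 0.1941, 0.2863]
ee_rot: [0.704, 0.71, -0.0, -0.001]
ft_force: [0.7, -0.2, -0.0]
grip_width: 0.951
```

Run:
```python
from m import *
p,d=shot('top','t1');cv2.imwrite('pics/z7.png',cv2.resize(p[145:265,190:460],None,fx=2.9,fy=2.9,interpolation=2)[:,:,::-1])
p,d=shot('scene','s6')
```

```text
(no output)
```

View pics/z7.png

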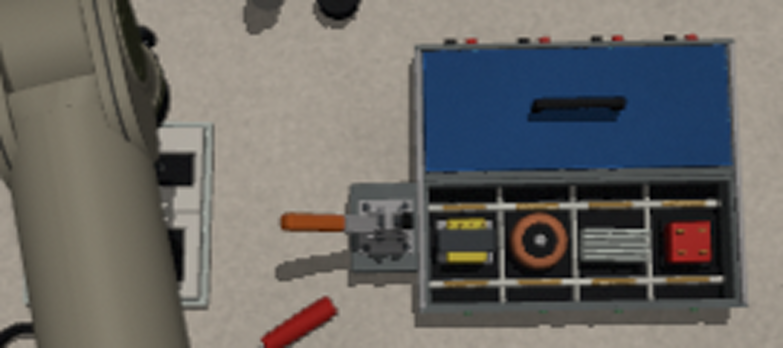

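View pics/s6.png

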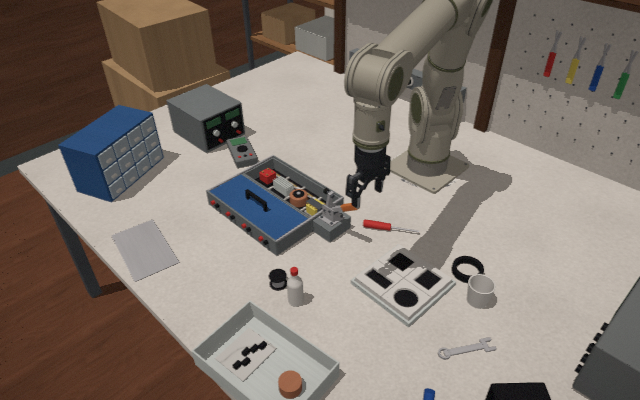

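The plate sits on the deck at the rear stop. In the zoom, from left: transformer (465,240), toroid (539,240), heatsink (616,243) and contactor (689,242).

```bash
cat > parts.py <<'E'
from m import *
def parts(fn,reg=(328,452,200,255)):
    p=np.load(f'pics/{fn}.npz')['p'];x0,x1,y0,y1=reg;f=8
    u=up(p,x0,x1,y0,y1,f).clip(0,255).astype(np.uint8);h=cv2.cvtColor(u,cv2.COLOR_RGB2HSV);H,S,V=[h[...,i] for i in range(3)]
    M={'transformer':((H>22)&(H<35)&(S>130)&(V>100),.046),'toroid':((H>3)&(H<18)&(S>90)&(S<200)&(V>70),.042),'contactor':(((H<5)|(H>173))&(S>150)&(V>80),.046),'heatsink':((S<40)&(V>120),.044)}
    for k,(m,z) in M.items():
        m=cv2.morphologyEx(m.astype(np.uint8),cv2.MORPH_OPEN,np.ones((9,9)))
        cs=[c for c in cv2.findContours(m,0,cv2.CHAIN_APPROX_NONE)[0] if cv2.contourArea(c)>40*f*f*(.25 if k=='transformer' else 1)]
        for c in ([np.concatenate(cs)] if k=='transformer' and cs else cs):
            W=np.array([ray('top',a,b,z)[:2] for a,b in topx(c,x0,y0,f)],np.float32)*1000
            r=cv2.minAreaRect(W);print(k,np.round(r[0],1),np.round(r[1],1),round(r[2],1),'bbox mid',((W.min(0)+W.max(0))/2).round(1),(W.max(0)-W.min(0)).round(1))
E
python3 - <<'E'
from parts import *
parts('t1')
z=np.load('pics/top0.npz')
P=cloud('top',np.load('pics/t1.npz')['d'])
print('arm tip',P[221,328:332].round(3))
p=np.load('pics/t1.npz')['p'];x0,x1,y0,y1=325,455,155,210
u=up(p,x0,x1,y0,y1);k=cv2.morphologyEx(((u[...,2]-u[...,0])>45).astype(np.uint8),cv2.MORPH_OPEN,np.ones((5,5)));edges('top',k,x0,y0,.058)
nests('top',p,360,425,170,195,30,th=38,z=.094)
E
```

```text
transformer [ 478.  -109.2] [43.4 47.1] 88.7 bbox mid [ 477.7 -108.8] [47.4 43.6]
toroid [ 476.4 -191.3] [61.7 61.1] 60.1 bbox mid [ 476.9 -191.5] [61.5 62. ]
contactor [ 470.9 -358.8] [45.1 44.9] 88.7 bbox mid [ 470.5 -358.8] [45. 46.]
heatsink [411.  -40.8] [15.4 38.2] 88.6 bbox mid [411.1 -40.4] [38.5 15.5]
heatsink [ 472.6 -420.1] [ 32.4 179.1] 86.5 bbox mid [ 472.6 -420.1] [178.1  43.1]
arm tip [[ 0.493 -0.036  0.151]
 [ 0.492 -0.039  0.16 ]
 [ 0.493 -0.042  0.15 ]
 [ 0.493 -0.045  0.154]]
[ 0.5535686  -0.40728486] [ 0.6924884  -0.06538471]
x+ 689 dir 1.5646 pt 0.6907 -0.2255
x- 698 dir 1.5692 pt 0.5547 -0.228
y- 191 dir 0.0013 pt 0.6138 -0.4064
y+ 191 dir 0.0011 pt 0.6228 -0.0661
top 105 cen 620.5 -231.8 rect [ 619.2 -232.5] [101.3  14.9] 89.7
```

Call:
{"name": "move_arm", "arguments": {
  "deltas": [
    [-0.05,-0.018,0,0,0,0,0.9],
    [-0.05,-0.018,0,0,0,0,0.9],
    [-0.05,-0.018,0,0,0,0,0.9],
    [-0.05,-0.018,0,0,0,0,0.9],
    [-0.05,-0.018,0,0,0,0,0.9],
    [-0.053,-0.017,0,0,0,0,0.9],
    [0,0,0.05,0,0,0,0.9],
    [0,0,0.05,0,0,0,0.9],
    [0,0,0,0,0,0,0.9],
    [0,0,0,0,0,0,0.9]
  ]
}}

```text
clock: 14.2
position: [0.479, -0.1166, 0.1891]
ee_rot: [0.708, 0.707, 0.0, 0.001]
ft_force: [-0.4, -0.3, 0.6]
grip_width: 0.951
```

Call:
{"name": "move_arm", "arguments": {
  "deltas": [
    [0.0076,-0.001,0.02,0,0,1,0.65],
    [0,0,0.04,0,0,0,0.65],
    [0,0,0.04,0,0,0,0.65],
    [0,0,0.03,0,0,0,0.65],
    [0,0,0.02,0,0,0,0.65],
    [0,0,0,0,0,0,0.65],
    [0,0,0,0,0,0,0.65]
  ]
}}

```text
clock: 15.08
position: [0.479, -0.1081, 0.0392]
ee_rot: [0.713, 0.701, 0.001, 0.001]
ft_force: [-0.9, 0.1, 0.8]
grip_width: 0.825
```

Run:
```python
from m import *
p,d=shot('scene','s7');cv2.imwrite('pics/z8.png',cv2.resize(p[100:260,235:400],None,fx=3.6,fy=3.6,interpolation=2)[:,:,::-1])
```

```text
(no output)
```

View pics/z8.png

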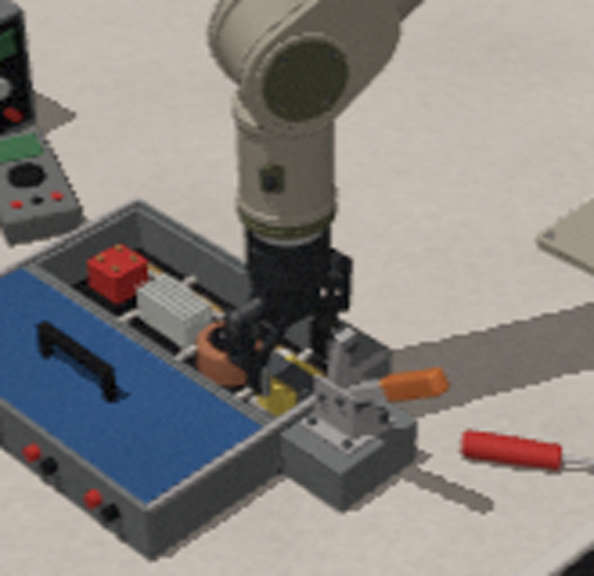

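The fingers are over the yellow coil at zoom (280,395), clear of walls and clamp. I go down and close.

Call:
{"name": "move_arm", "arguments": {
  "deltas": [
    [0,0,0.012,0,0,0,0.65],
    [0,0,0.011,0,0,0,0.65],
    [0,0,0,0,0,0,0.65],
    [0,0,0,0,0,0,-1],
    [0,0,0,0,0,0,-1],
    [0,0,0,0,0,0,-1],
    [0,0,0,0,0,0,-1],
    [0,0,0,0,0,0,-1]
  ],
  "force": 50
}}

```text
clock: 16.12
position: [0.4779, -0.1082, 0.0148]
ee_rot: [0.713, 0.701, 0.0, 0.0]
ft_force: [-0.7, -0.9, 4.8]
grip_width: 0.551
```

Call:
{"name": "move_arm", "arguments": {
  "deltas": [
    [0,0,-0.02,0,0,0,-1],
    [0,0,-0.04,0,0,0,-1],
    [0,0,-0.06,0,0,0,-1],
    [0,0,-0.06,0,0,0,-1],
    [0,0,-0.06,0,0,0,-1],
    [0.05,0,0,0,0,0,-1],
    [0.05,0,0,0,0,0,-1],
    [0.05,0,0,0,0,0,-1],
    [0.05,0,0,0,0,0,-1],
    [0.05,0,0,0,0,0,-1]
  ]
}}

```text
clock: 17.38
position: [0.481, 0.1434, 0.2538]
ee_rot: [0.713, 0.701, -0.0, -0.0]
ft_force: [0.3, 0.2, -3.5]
grip_width: 0.557
```

Call:
{"name": "move_arm", "arguments": {
  "deltas": [
    [0.05,0,0,0,0,0,-1],
    [0.05,0,0,0,0,0,-1],
    [0.05,0,0,0,0,0,-1],
    [0.048,0,0,0,0,0,-1],
    [0,0,0,0,0,-10,-1],
    [0,0,0,0,0,-10,-1],
    [0,0,0,0,0,-10,-1],
    [0,0,0,0,0,-10,-1],
    [0,0,0,0,0,-10,-1],
    [0,0,0,0,0,-10,-1]
  ]
}}

```text
clock: 18.62
position: [0.4846, 0.3397, 0.2534]
ee_rot: [0.264, 0.964, -0.001, -0.001]
ft_force: [0.8, -0.0, -3.5]
grip_width: 0.553
```

Call:
{"name": "move_arm", "arguments": {
  "deltas": [
    [0,0,0,0,0,-10,-1],
    [0,0,0,0,0,-10,-1],
    [0,0,0,0,0,-9,-1],
    [0,0,0,0,0,0,-1],
    [0,0,0,0,0,0,-1]
  ]
}}

```text
clock: 19.25
position: [0.485, 0.3398, 0.2539]
ee_rot: [0.019, 1.0, -0.0, -0.0]
ft_force: [0.1, 0.4, -2.5]
grip_width: 0.555
```

Run:
```python
from m import *
p,d=shot('scene','s8');cv2.imwrite('pics/z9.png',cv2.resize(p[130:340,255:500],None,fx=2.8,fy=2.8,interpolation=2)[:,:,::-1])
```

```text
(no output)
```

View pics/z9.png

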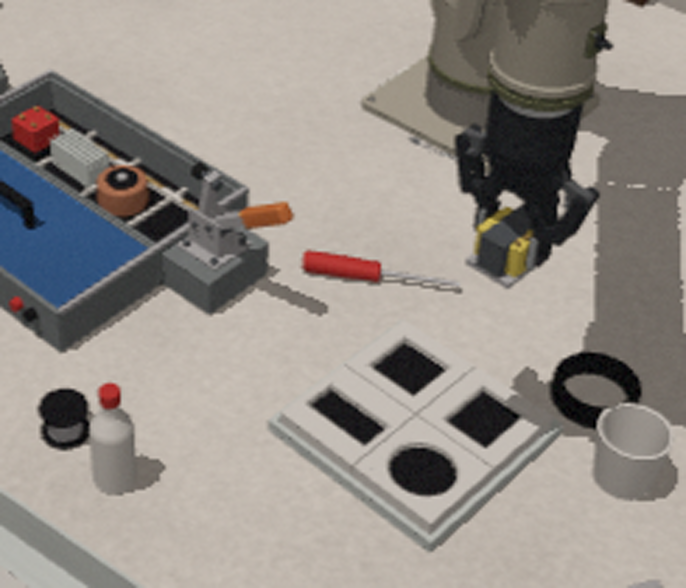

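Call:
{"name": "move_arm", "arguments": {
  "deltas": [
    [0.012,0,0.04,0,0,0,-1],
    [0,0,0.05,0,0,0,-1],
    [0,0,0.05,0,0,0,-1],
    [0,0,0.04,0,0,0,-1],
    [0,0,0.023,0,0,0,-1],
    [0,0,0,0,0,0,-1],
    [0,0,0,0,0,0,-1]
  ]
}}

```text
clock: 20.18
position: [0.4739, 0.3408, 0.0526]
ee_rot: [0.018, 1.0, 0.001, 0.001]
ft_force: [0.0, 1.0, -3.8]
grip_width: 0.554
```

Run:
```python
from m import *
p,d=shot('scene','s9');cv2.imwrite('pics/z10.png',cv2.resize(p[180:330,345:460],None,fx=4,fy=4,interpolation=2)[:,:,::-1])
p,d=shot('top','t9');cv2.imwrite('pics/z11.png',cv2.resize(p[170:260,180:280],None,fx=6,fy=6,interpolation=2)[:,:,::-1])
```

```text
(no output)
```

View pics/z10.png

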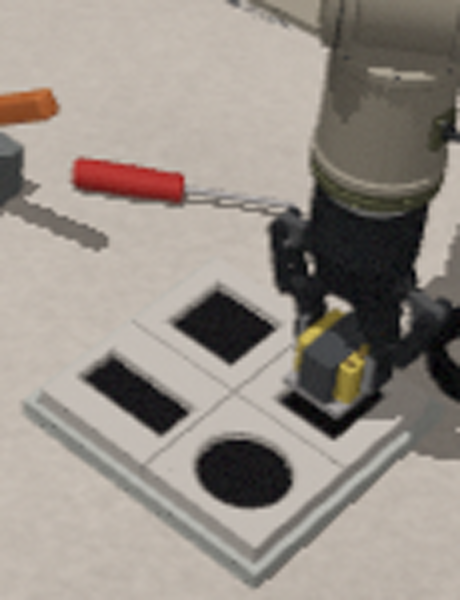

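View pics/z11.png

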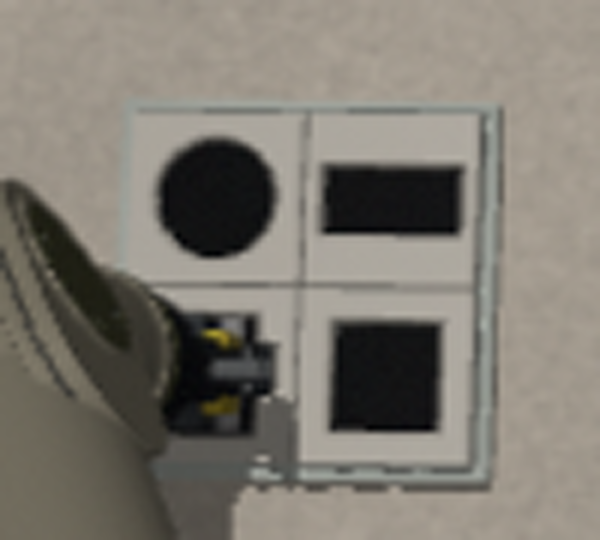

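The transformer is just above its nest, centred and aligned. I lower it.

Call:
{"name": "move_arm", "arguments": {
  "deltas": [
    [0.0005,-0.0008,0.007,0,0,0,-1],
    [0,0,0.006,0,0,0,-1],
    [0,0,0.006,0,0,0,-1],
    [0,0,0.005,0,0,0,-1],
    [0,0,0,0,0,0,-1]
  ]
}}

```text
clock: 20.9
position: [0.4728, 0.3395, 0.0272]
ee_rot: [0.018, 1.0, -0.0, -0.0]
ft_force: [-0.5, 0.2, -3.4]
grip_width: 0.554
```

Call:
{"name": "move_arm", "arguments": {
  "deltas": [
    [0,0,0.001,0,0,0,-1],
    [0,0,0.001,0,0,0,-1],
    [0,0,0,0,0,0,-1]
  ]
}}

```text
clock: 21.28
position: [0.4729, 0.3396, 0.0268]
ee_rot: [0.018, 1.0, 0.0, -0.0]
ft_force: [-6.7, -4.4, 14.5]
grip_width: 0.551
```

Contact is at the floor height I expected (0.0268). I release and lift.

Call:
{"name": "move_arm", "arguments": {
  "deltas": [
    [0,0,0,0,0,0,0.5],
    [0,0,0,0,0,0,0.5],
    [0,0,0,0,0,0,0.5],
    [0,0,-0.03,0,0,0,0.5],
    [0,0,-0.05,0,0,0,0.5],
    [0,0,-0.06,0,0,0,0.5],
    [0,0,-0.06,0,0,0,0.5],
    [0,0,0,0,0,10,0.5],
    [0,0,0,0,0,10,0.5],
    [0,0,0,0,0,10,0.5]
  ]
}}

```text
clock: 22.52
position: [0.4728, 0.3396, 0.2255]
ee_rot: [0.278, 0.96, 0.0, 0.0]
ft_force: [0.1, -0.1, -0.8]
grip_width: 0.752
```

Call:
{"name": "move_arm", "arguments": {
  "deltas": [
    [0,0,0,0,0,10,0.8],
    [0,0,0,0,0,10,0.8],
    [0,0,0,0,0,10,0.8],
    [0,0,0,0,0,10,0.8],
    [0,0,0,0,0,10,0.8],
    [0,0,0,0,0,8,0.8],
    [-0.05,0,0,0,0,0,0.8],
    [-0.05,0,0,0,0,0,0.8],
    [-0.05,0,0,0,0,0,0.8],
    [0,0,0,0,0,0,0.8]
  ]
}}

```text
clock: 23.78
position: [0.4734, 0.1856, 0.2258]
ee_rot: [0.709, 0.705, 0.001, -0.0]
ft_force: [-0.8, 1.2, 0.5]
grip_width: 0.901
```

Run:
```python
from parts import *
p,d=shot('top','t10');cv2.imwrite('pics/z12.png',cv2.resize(p[150:260,180:460],None,fx=2.8,fy=2.8,interpolation=2)[:,:,::-1])
parts('t10');parts('t10',(196,266,185,255))
p,d=shot('scene','s10');cv2.imwrite('pics/z13.png',cv2.resize(p[140:330,205:460],None,fx=2.9,fy=2.9,interpolation=2)[:,:,::-1])
```

```text
toroid [ 476.4 -191.4] [61.6 61.1] 61.6 bbox mid [ 476.9 -191.5] [61.5 61.9]
contactor [ 470.9 -358.8] [45.1 44.9] 88.7 bbox mid [ 470.5 -358.8] [44.9 46. ]
heatsink [411.  -40.8] [15.4 38.2] 88.6 bbox mid [411.1 -40.4] [38.5 15.4]
heatsink [ 472.7 -420.1] [ 32.4 179.1] 86.5 bbox mid [ 472.6 -420.2] [178.1  43. ]
heatsink [432.3 383.6] [63.4 26.6] 0.8 bbox mid [432.3 383.6] [63.  27.4]
heatsink [513.9 284.2] [236.  229.9] 88.8 bbox mid [513.9 283.4] [234.9 232.5]
```

View pics/z12.png

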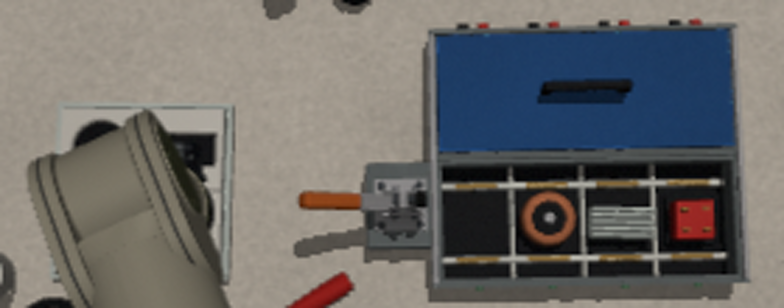

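View pics/z13.png

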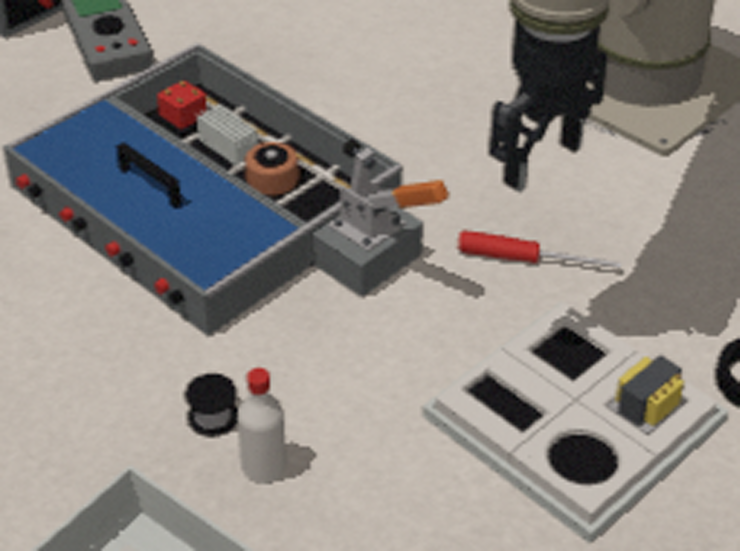

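The transformer is seated in its nest (scene zoom (648,385)). Next is the toroid.

Call:
{"name": "move_arm", "arguments": {
  "deltas": [
    [-0.05,0,0,0,0,0,0.9],
    [-0.05,0,0,0,0,0,0.9],
    [-0.05,0,0,0,0,0,0.9],
    [-0.05,0,0,0,0,0,0.9],
    [-0.05,0,0,0,0,0,0.9],
    [-0.05,0,0,0,0,0,0.9],
    [-0.05,0,0,0,0,0,0.9],
    [-0.027,0.003,0.05,0,0,0,0.9],
    [0,0,0.05,0,0,0,0.9],
    [0,0,0,0,0,0,0.9]
  ]
}}

```text
clock: 25.12
position: [0.4742, -0.1865, 0.1228]
ee_rot: [0.707, 0.707, -0.003, -0.002]
ft_force: [0.2, 0.7, 0.6]
grip_width: 0.949
```

Call:
{"name": "move_arm", "arguments": {
  "deltas": [
    [0,0,0.01,0,0,0,0.9],
    [0,0,0.01,0,0,0,0.9],
    [0,0,0,0,0,0,0.9]
  ]
}}

```text
clock: 25.5
position: [0.4761, -0.1869, 0.1056]
ee_rot: [0.707, 0.707, 0.0, -0.0]
ft_force: [0.0, 0.5, -0.1]
grip_width: 0.952
```

Call:
{"name": "move_arm", "arguments": {
  "deltas": [
    [-0.0045,0.0006,0.03,0,0,0,0.9],
    [0,0,0.03,0,0,0,0.9],
    [0,0,0.02,0,0,0,0.9],
    [0,0,0.01,0,0,0,0.9],
    [0,0,0,0,0,0,0.9]
  ]
}}

```text
clock: 26.12
position: [0.4764, -0.1919, 0.0155]
ee_rot: [0.707, 0.707, -0.0, -0.0]
ft_force: [0.1, -0.3, 1.1]
grip_width: 0.948
```

Call:
{"name": "move_arm", "arguments": {
  "deltas": [
    [0,0,0,0,0,0,-1],
    [0,0,0,0,0,0,-1],
    [0,0,0,0,0,0,-1],
    [0,0,0,0,0,0,-1]
  ],
  "force": 50
}}

```text
clock: 26.62
position: [0.4772, -0.1921, 0.0166]
ee_rot: [0.707, 0.707, 0.001, 0.001]
ft_force: [-2.3, 1.0, 8.5]
grip_width: 0.721
```

Call:
{"name": "move_arm", "arguments": {
  "deltas": [
    [0,0,-0.02,0,0,0,-1],
    [0,0,-0.05,0,0,0,-1],
    [0,0,-0.06,0,0,0,-1],
    [0,0,-0.06,0,0,0,-1],
    [0,0,-0.03,0,0,0,-1],
    [0.05,0,0,0,0,0,-1],
    [0.05,0,0,0,0,0,-1],
    [0.05,0,0,0,0,0,-1],
    [0.05,0,0,0,0,0,-1],
    [0.05,0.01,0,0,0,0,-1]
  ]
}}

```text
clock: 27.88
position: [0.4858, 0.0589, 0.2363]
ee_rot: [0.708, 0.707, 0.001, -0.001]
ft_force: [0.6, 0.7, -3.5]
grip_width: 0.718
```

Call:
{"name": "move_arm", "arguments": {
  "deltas": [
    [0.05,0.015,0,0,0,0,-1],
    [0.05,0.015,0,0,0,0,-1],
    [0.05,0.015,0,0,0,0,-1],
    [0.05,0.015,0,0,0,0,-1],
    [0.05,0.015,0,0,0,0,-1],
    [0.0286,0.0094,0,0,0,0,-1],
    [0,0,0.05,0,0,0,-1],
    [0,0,0,0,0,0,-1],
    [0,0,0,0,0,0,-1]
  ]
}}

```text
clock: 29.0
position: [0.5713, 0.3362, 0.1879]
ee_rot: [0.707, 0.707, 0.001, 0.0]
ft_force: [-0.0, -0.1, -3.1]
grip_width: 0.716
```

Call:
{"name": "move_arm", "arguments": {
  "deltas": [
    [0,0,0.05,0,0,0,-1],
    [0,0,0.05,0,0,0,-1],
    [0,0,0.03,0,0,0,-1],
    [0,0,0,0,0,0,-1],
    [0,0,0,0,0,0,-1]
  ]
}}

```text
clock: 29.62
position: [0.5724, 0.3372, 0.0585]
ee_rot: [0.707, 0.707, 0.002, 0.0]
ft_force: [0.2, 0.0, -3.4]
grip_width: 0.718
```

Run:
```python
from m import *
p,d=shot('scene','s11');cv2.imwrite('pics/z14.png',cv2.resize(p[180:330,345:460],None,fx=4,fy=4,interpolation=2)[:,:,::-1])
```

```text
(no output)
```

View pics/z14.png

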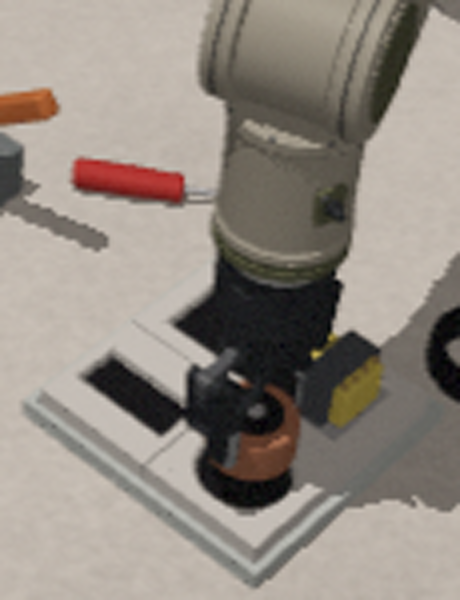

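Call:
{"name": "move_arm", "arguments": {
  "deltas": [
    [-0.0006,-0.0006,0.01,0,0,0,-1],
    [0,0,0.008,0,0,0,-1],
    [0,0,0.007,0,0,0,-1],
    [0,0,0.004,0,0,0,-1],
    [0,0,0.001,0,0,0,-1],
    [0,0,0,0,0,0,-1]
  ]
}}

```text
clock: 30.42
position: [0.571, 0.3362, 0.0287]
ee_rot: [0.707, 0.707, 0.001, -0.0]
ft_force: [-11.2, -6.6, 29.0]
grip_width: 0.718
```

Call:
{"name": "move_arm", "arguments": {
  "deltas": [
    [0,0,-0.0015,0,0,0,-1],
    [0,0,0,0,0,0,0.7],
    [0,0,0,0,0,0,0.7],
    [0,0,0,0,0,0,0.7],
    [0,0,-0.03,0,0,0,0.7],
    [0,0,-0.05,0,0,0,0.7],
    [0,0,-0.06,0,0,0,0.7],
    [0,0,-0.06,0,0,0,0.6],
    [-0.05,-0.02,0,0,0,0,0.6],
    [-0.05,-0.02,0,0,0,0,0.6]
  ]
}}

```text
clock: 31.68
position: [0.5301, 0.2349, 0.2273]
ee_rot: [0.707, 0.707, 0.001, 0.0]
ft_force: [0.4, -1.1, 0.8]
grip_width: 0.802
```

Call:
{"name": "move_arm", "arguments": {
  "deltas": [
    [-0.05,-0.02,0,0,0,0,0.5],
    [-0.05,-0.02,0,0,0,0,0.5],
    [-0.05,-0.02,0,0,0,0,0.5],
    [0,0,0,0,0,0,0.5]
  ]
}}

```text
clock: 32.17
position: [0.4695, 0.0827, 0.2271]
ee_rot: [0.709, 0.705, 0.002, -0.002]
ft_force: [0.5, 0.7, -0.2]
grip_width: 0.754
```

Run:
```python
from parts import *
p,d=shot('top','t12');cv2.imwrite('pics/z15.png',cv2.resize(p[150:260,180:460],None,fx=2.8,fy=2.8,interpolation=2)[:,:,::-1])
parts('t12',(378,452,205,250));parts('t12',(196,266,185,255))
p,d=shot('scene','s12');cv2.imwrite('pics/z16.png',cv2.resize(p[140:330,205:460],None,fx=2.9,fy=2.9,interpolation=2)[:,:,::-1])
```

```text
contactor [ 470.9 -358.8] [45.1 44.9] 88.7 bbox mid [ 470.5 -358.8] [44.9 46. ]
heatsink [ 472.5 -424.1] [ 24.7 145.9] 86.7 bbox mid [ 472.4 -427.8] [145.7  25.6]
transformer [472.5 341.9] [48.5 42.8] 88.7 bbox mid [472.3 342.2] [43.2 48.4]
toroid [569.8 338.5] [60.6 62.4] 44.4 bbox mid [570.1 338. ] [61.6 61.5]
heatsink [514.  285.5] [233.3 229.9] 88.8 bbox mid [514.3 283.4] [234.2 232.5]
```

View pics/z15.png

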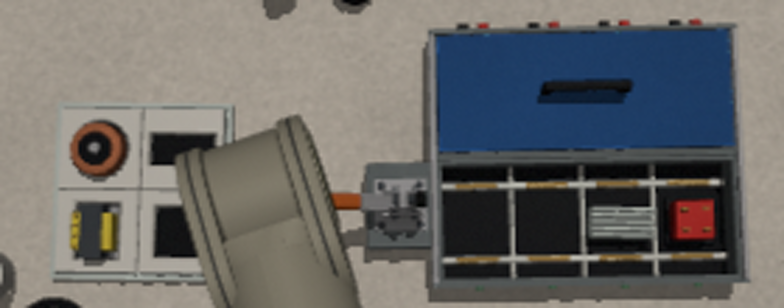

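View pics/z16.png

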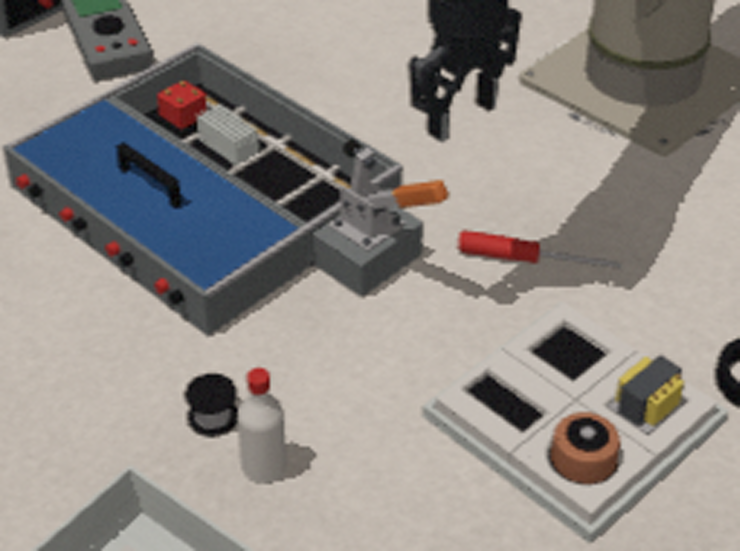

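Transformer and toroid are both in their nests. I measure the heatsink at zoom (622,221).

Run:
```python
from parts import *
p=np.load('pics/t12.npz')['p'];x0,x1,y0,y1=384,422,217,240;f=8
u=up(p,x0,x1,y0,y1,f);
cv2.imwrite('pics/z17.png',cv2.resize(u,None,fx=2,fy=2)[:,:,::-1])
k=(u.min(2)>85).astype(np.uint8);k=cv2.morphologyEx(k,cv2.MORPH_CLOSE,np.ones((25,25)))
for c in cv2.findContours(k,0,cv2.CHAIN_APPROX_NONE)[0]:
    if cv2.contourArea(c)<1000: continue
    W=np.array([ray('top',a,b,.044)[:2] for a,b in topx(c,x0,y0,f)],np.float32)*1000
    r=cv2.minAreaRect(W);print(cv2.boundingRect(c),np.round(r[0],1),np.round(r[1],1),round(r[2],1),((W.min(0)+W.max(0))/2).round(1))
```

```text
(22, 0, 226, 184) [ 472.3 -271.1] [89.6 74.2] 88.7 [ 472.3 -271.3][ WARN:0@0.590] global loadsave.cpp:1063 imwrite_ Unsupported depth image for selected encoder is fallbacked to CV_8U.
```

View pics/z17.png

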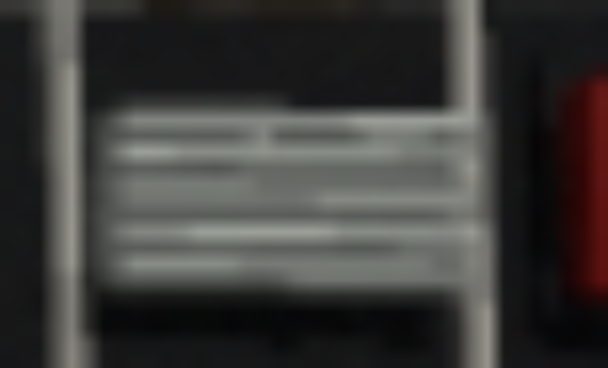

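Run:
```python
from h import *
for u,v in ((390.5,228.8),(413.4,228.8),(402,223.1),(402,234.5),(402,228.8)): print(u,v,ray('top',u,v,.044).round(4))
o=[.4735,-.234];print('nominal bay -42:',o[1]-.042, 'proj of side foot', [ray('top',402,234.5,z).round(4) for z in (.044,.006)])
```

```text
390.5 228.8 [ 0.4702 -0.2391  0.044 ]
413.4 228.8 [ 0.4686 -0.3132  0.044 ]
402 223.1 [ 0.4879 -0.2772  0.044 ]
402 234.5 [ 0.451  -0.2755  0.044 ]
402 228.8 [ 0.4694 -0.2763  0.044 ]
nominal bay -42: -0.276 proj of side foot [array([ 0.451 , -0.2755,  0.044 ]), array([ 0.4522, -0.2821,  0.006 ])]
```

Call:
{"name": "move_arm", "arguments": {
  "deltas": [
    [-0.05,0,0,0,0,0,0.5],
    [-0.05,0,0,0,0,0,0.5],
    [-0.05,0,0,0,0,0,0.5],
    [-0.05,0,0,0,0,0,0.5],
    [-0.05,0,0,0,0,0,0.5],
    [-0.05,0,0,0,0,0,0.5],
    [-0.05,0,0.03,0,0,0,0.5],
    [-0.012,0,0.05,0,0,0,0.5],
    [0,0,0.04,0,0,1,0.5],
    [0,0,0,0,0,0,0.5]
  ]
}}

```text
clock: 33.52
position: [0.4699, -0.2644, 0.1114]
ee_rot: [0.713, 0.701, -0.003, -0.001]
ft_force: [-0.1, -0.3, 1.6]
grip_width: 0.752
```

Call:
{"name": "move_arm", "arguments": {
  "deltas": [
    [0,0,0.01,0,0,0,0.5],
    [0,0,0,0,0,0,0.5]
  ]
}}

```text
clock: 33.78
position: [0.4718, -0.265, 0.1048]
ee_rot: [0.713, 0.702, 0.0, 0.001]
ft_force: [1.3, -0.8, 0.2]
grip_width: 0.746
```

Call:
{"name": "move_arm", "arguments": {
  "deltas": [
    [-0.011,-0.002,0.02,0,0,0,0.5],
    [0,0,0.03,0,0,0,0.5],
    [0,0,0.025,0,0,0,0.5],
    [0,0,0.013,0,0,0,0.5],
    [0,0,0,0,0,0,0.5]
  ]
}}

```text
clock: 34.4
position: [0.4691, -0.2763, 0.0165]
ee_rot: [0.713, 0.701, -0.0, 0.001]
ft_force: [0.6, -0.5, 0.9]
grip_width: 0.748
```

Call:
{"name": "move_arm", "arguments": {
  "deltas": [
    [0,0,0,0,0,0,-1],
    [0,0,0,0,0,0,-1],
    [0,0,0,0,0,0,-1],
    [0,0,0,0,0,0,-1],
    [0,0,0,0,0,0,-1]
  ],
  "force": 40
}}

```text
clock: 35.02
position: [0.4698, -0.2767, 0.0174]
ee_rot: [0.713, 0.701, 0.0, 0.002]
ft_force: [-0.2, 1.2, 5.4]
grip_width: 0.395
```

Call:
{"name": "move_arm", "arguments": {
  "deltas": [
    [0,0,-0.02,0,0,0,-1],
    [0,0,-0.05,0,0,0,-1],
    [0,0,-0.06,0,0,0,-1],
    [0,0,-0.06,0,0,0,-1],
    [0,0,-0.03,0,0,0,-1],
    [0.05,0,0,0,0,0,-1],
    [0.05,0,0,0,0,0,-1],
    [0.05,0,0,0,0,0,-1],
    [0.05,0.01,0,0,0,0,-1],
    [0.05,0.01,0,0,0,0,-1]
  ]
}}

```text
clock: 36.28
position: [0.4929, -0.025, 0.237]
ee_rot: [0.713, 0.701, 0.002, -0.0]
ft_force: [1.6, 0.5, -1.0]
grip_width: 0.392
```

Call:
{"name": "move_arm", "arguments": {
  "deltas": [
    [0.05,0.015,0,0,0,0,-1],
    [0.05,0.015,0,0,0,0,-1],
    [0.05,0.015,0,0,0,0,-1],
    [0.05,0.015,0,0,0,0,-1],
    [0.05,0.012,0,0,0,0,-1],
    [0.016,0.01,0.02,0,0,1,-1],
    [0,0,0.05,0,0,0,-1],
    [0,0,0.05,0,0,0,-1],
    [0,0,0,0,0,0,-1],
    [0,0,0,0,0,0,-1]
  ]
}}

```text
clock: 37.52
position: [0.5807, 0.238, 0.1185]
ee_rot: [0.719, 0.695, 0.001, 0.001]
ft_force: [0.6, -0.2, -1.2]
grip_width: 0.394
```

Call:
{"name": "move_arm", "arguments": {
  "deltas": [
    [0.0003,-0.0126,0.03,0,0,0,-1],
    [0,0,0.02,0,0,0,-1],
    [0,0,0.008,0,0,0,-1],
    [0,0,0,0,0,0,-1],
    [0,0,0,0,0,0,-1]
  ]
}}

```text
clock: 38.15
position: [0.5679, 0.2386, 0.0586]
ee_rot: [0.719, 0.695, 0.0, 0.001]
ft_force: [0.1, -0.3, -2.0]
grip_width: 0.391
```

Run:
```python
from m import *
p,d=shot('scene','s13');cv2.imwrite('pics/z18.png',cv2.resize(p[180:330,345:460],None,fx=4,fy=4,interpolation=2)[:,:,::-1])
```

```text
(no output)
```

View pics/z18.png

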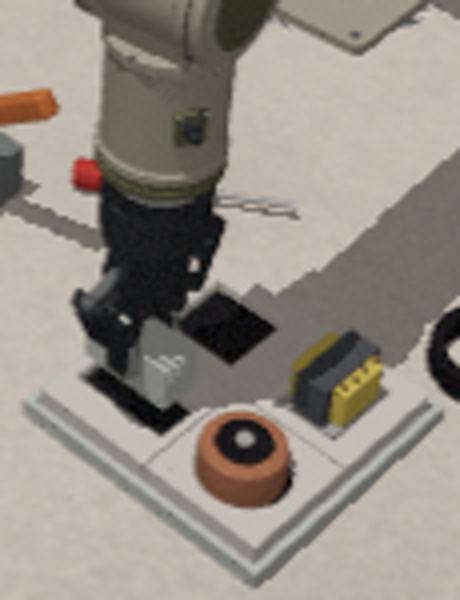

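Call:
{"name": "move_arm", "arguments": {
  "deltas": [
    [-0.0005,0,0.01,0,0,0,-1],
    [0,0,0.008,0,0,0,-1],
    [0,0,0.007,0,0,0,-1],
    [0,0,0.003,0,0,0,-1],
    [0,0,0,0,0,0,-1]
  ]
}}

```text
clock: 38.83
position: [0.5679, 0.2379, 0.0294]
ee_rot: [0.719, 0.695, 0.0, 0.002]
ft_force: [6.4, 0.2, -4.3]
grip_width: 0.391
```

Call:
{"name": "move_arm", "arguments": {
  "deltas": [
    [0,0,0.001,0,0,0,-1],
    [0,0,0,0,0,0,-1]
  ]
}}

```text
clock: 39.08
position: [0.568, 0.2379, 0.0293]
ee_rot: [0.719, 0.695, 0.001, 0.001]
ft_force: [2.0, -0.1, 6.3]
grip_width: 0.392
```

Call:
{"name": "move_arm", "arguments": {
  "deltas": [
    [0,0,0,0,0,0,0.1],
    [0,0,0,0,0,0,0.1],
    [0,0,0,0,0,0,0.1],
    [0,0,-0.03,0,0,0,0.1],
    [0,0,-0.05,0,0,0,0.1],
    [0,0,-0.06,0,0,0,0.3],
    [0,0,-0.06,0,0,-1,0.5],
    [-0.05,-0.02,0,0,0,0,0.6],
    [-0.05,-0.02,0,0,0,0,0.6],
    [-0.05,-0.02,0,0,0,0,0.6]
  ]
}}

```text
clock: 40.33
position: [0.5036, 0.0877, 0.2285]
ee_rot: [0.713, 0.701, -0.0, 0.001]
ft_force: [-0.1, -0.3, 2.7]
grip_width: 0.8
```

Call:
{"name": "move_arm", "arguments": {
  "deltas": [
    [-0.05,-0.02,0,0,0,0,0.5],
    [-0.05,-0.02,0,0,0,0,0.5],
    [0,0,0,0,0,0,0.5]
  ]
}}

```text
clock: 40.7
position: [0.4618, -0.0132, 0.2289]
ee_rot: [0.715, 0.699, 0.003, -0.002]
ft_force: [-0.2, 0.8, 0.5]
grip_width: 0.747
```

Run:
```python
from parts import *
p,d=shot('top','t14');cv2.imwrite('pics/z19.png',cv2.resize(p[150:260,180:460],None,fx=2.8,fy=2.8,interpolation=2)[:,:,::-1])
parts('t14',(378,452,205,250));parts('t14',(196,266,185,255))
p,d=shot('scene','s14');cv2.imwrite('pics/z20.png',cv2.resize(p[140:330,205:460],None,fx=2.9,fy=2.9,interpolation=2)[:,:,::-1])
```

```text
contactor [ 470.9 -358.8] [45.1 44.9] 88.7 bbox mid [ 470.5 -358.8] [45. 46.]
heatsink [ 472.5 -424.1] [ 24.7 145.9] 86.7 bbox mid [ 472.4 -427.9] [145.7  25.6]
transformer [472.5 341.9] [48.5 42.8] 88.7 bbox mid [472.5 342.2] [43.7 48.4]
toroid [574.3 336.5] [61.2 60.8] 85.7 bbox mid [574.2 336. ] [60.9 61.4]
heatsink [513.9 284.2] [236.  229.9] 88.8 bbox mid [513.9 283.4] [234.9 232.5]
```

View pics/z19.png

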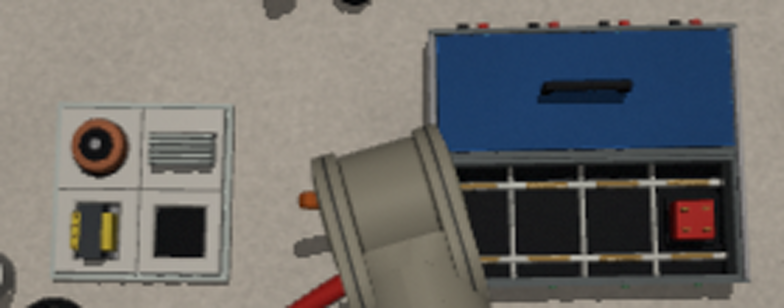

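View pics/z20.png

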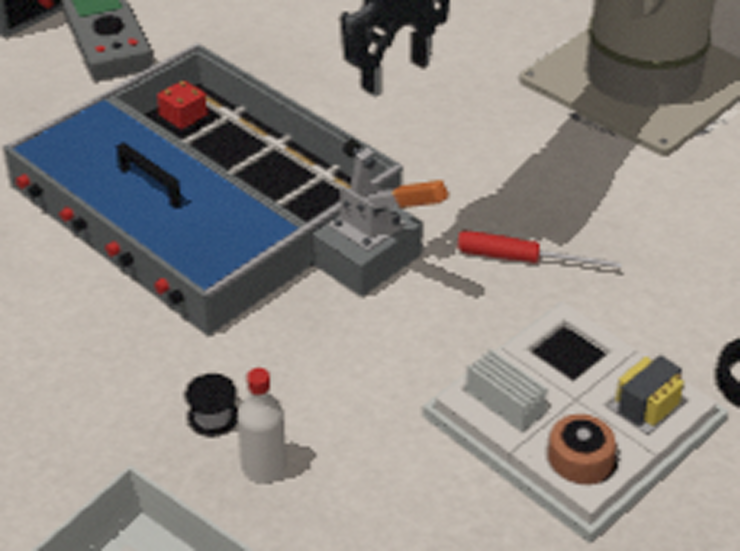

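All parts but the contactor are placed. The toroid has shifted about 4 mm (it was probably knocked), so I check that it is still flat.

Run:
```python
from parts import *
for n,a,b in (('top','t12','t14'),('scene','s12','s14')):
    for fn in (a,b):
        z=np.load(f'pics/{fn}.npz');p=z['p'];P=cloud(n,z['d']);h=cv2.cvtColor(p,cv2.COLOR_RGB2HSV)
        m=(h[...,0]>3)&(h[...,0]<18)&(h[...,1]>90)&(p[...,0]>70)&(abs(P[...,0]-.572)<.05)&(abs(P[...,1]-.337)<.05)
        q=P[m];t=q[q[:,2]>.048];A=np.c_[t[:,:2]-t[:,:2].mean(0),np.ones(len(t))];c=np.linalg.lstsq(A,t[:,2],rcond=None)[0]
        print(fn,m.sum(),'z pct',np.percentile(q[:,2],[5,50,95]).round(4),len(t),'plane',c.round(3),q.mean(0).round(4))
p=np.load('pics/t14.npz')['p'];cv2.imwrite('pics/z21.png',cv2.resize(p[183:255,196:268],None,fx=8,fy=8,interpolation=2)[:,:,::-1])
p=np.load('pics/s14.npz')['p'];cv2.imwrite('pics/z22.png',cv2.resize(p[245:330,350:460],None,fx=7,fy=7,interpolation=2)[:,:,::-1])
```

```text
t12 159 z pct [0.0494 0.0544 0.0588] 155 plane [0.013 0.014 0.054] [0.568  0.334  0.0539]
t14 156 z pct [0.0478 0.055  0.0594] 147 plane [-0.004 -0.008  0.055] [0.5726 0.3321 0.0543]
s12 333 z pct [0.0263 0.0508 0.0573] 201 plane [-0.018 -0.017  0.054] [0.5819 0.3431 0.0467]
s14 319 z pct [0.0284 0.052  0.0574] 203 plane [-0.025 -0.007  0.054] [0.5857 0.3422 0.0478]
```

View pics/z21.png

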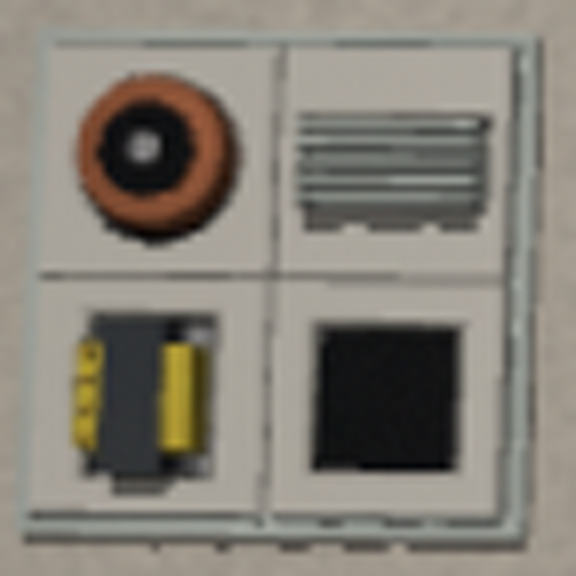

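View pics/z22.png

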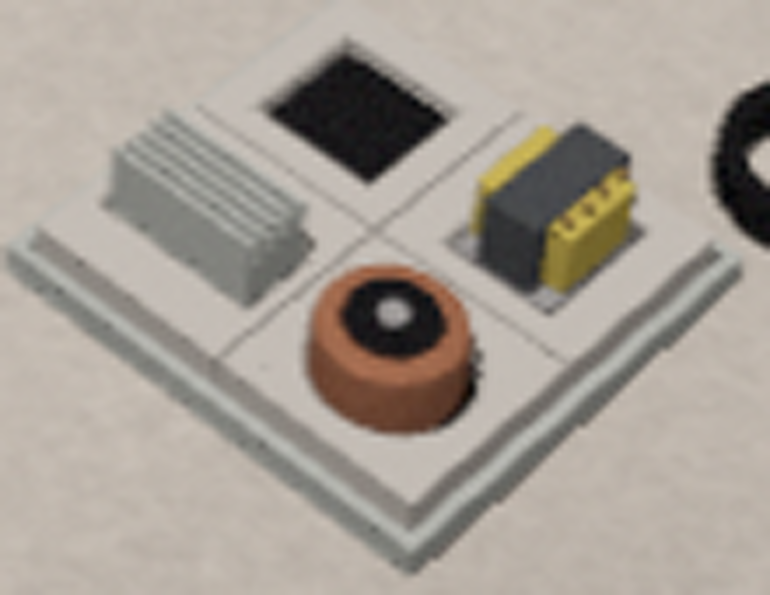

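The toroid is still seated flat: its top is at 0.054 m, level, and inside the nest. Now the contactor at (0.471, -0.359).

Call:
{"name": "move_arm", "arguments": {
  "deltas": [
    [-0.05,0,0,0,0,0,0.7],
    [-0.05,0,0,0,0,0,0.7],
    [-0.05,0,0,0,0,0,0.7],
    [-0.05,0,0,0,0,0,0.7],
    [-0.05,0,0,0,0,0,0.7],
    [-0.05,0,0,0,0,0,0.7],
    [-0.046,0,0.03,0,0,0,0.7],
    [0,0,0.05,0,0,0,0.7],
    [0,0,0.03,0,0,0,0.7],
    [0,0,0,0,0,0,0.7]
  ]
}}

```text
clock: 42.05
position: [0.3824, -0.3033, 0.1607]
ee_rot: [0.712, 0.701, 0.006, 0.043]
ft_force: [0.2, 0.4, 0.5]
grip_width: 0.849
```

Call:
{"name": "move_arm", "arguments": {
  "deltas": [
    [0,0,0,0,0,0,0.7],
    [0,0,0,0,0,0,0.7]
  ]
}}

```text
clock: 42.3
position: [0.3843, -0.3044, 0.1625]
ee_rot: [0.712, 0.7, 0.008, 0.044]
ft_force: [0.1, -0.5, -0.4]
grip_width: 0.848
```

Run:
```python
from workcell import manip
o=manip.get_obs();print(o['joint_pos'].round(3),o['position'],o['ee_rot'].round(4),o['ft_force'])
```

```text
[-0.994 -0.498  1.338  2.017  0.548  1.207  0.129] [ 0.3842655  -0.30438989  0.16246125] [0.7123 0.7005 0.0075 0.0441] [ 0.11710286 -0.54537528 -0.43300127]
```

The arm's redundant elbow has drifted to the joint 2 and 3 limits. I back out and watch the joints.

Call:
{"name": "move_arm", "arguments": {
  "deltas": [
    [0.02,0.02,-0.02,0,0,0,0.7],
    [0.03,0.03,-0.03,0,0,0,0.7],
    [0.03,0.03,-0.03,0,0,0,0.7],
    [0.03,0.01,0,0,0,0,0.7],
    [0,0,0,0,0,0,0.7]
  ]
}}

```text
clock: 42.92
position: [0.4712, -0.1877, 0.2434]
ee_rot: [0.71, 0.702, 0.008, 0.044]
ft_force: [-1.3, -0.1, -0.1]
grip_width: 0.851
```

```bash
cat > j.sh <<'X'
python3 -c "
from workcell import manip
o=manip.get_obs();print(o['joint_pos'].round(3),o['position'].round(4),o['ee_rot'].round(4))"
X
bash j.sh
```

```text
[-1.203 -0.349  1.275  1.865  0.393  1.32  -0.03 ] [ 0.4712 -0.1877  0.2434] [0.7103 0.7025 0.0076 0.0443]
```

```bash
cat > rel.py <<'E'
import sys,numpy as np
from workcell import manip
from scipy.spatial.transform import Rotation as R
o=manip.get_obs();x,y,z,yaw=map(float,sys.argv[1:5])  # yaw of jaw axis deg from world x
c=R.from_quat(o['ee_rot']);a=np.deg2rad(yaw)
t=R.from_matrix(np.c_[[-np.sin(a),np.cos(a),0],[np.cos(a),np.sin(a),0],[0,0,-1]])
print('rotvec deg',np.rad2deg((c.inv()*t).as_rotvec()).round(2),'shift in tool axes now',c.inv().apply(np.array([x,y,z])-o['position']).round(4),'after turn',t.inv().apply(np.array([x,y,z])-o['position']).round(4),'q',o['joint_pos'].round(2))
E
python3 rel.py .6 -.19 .25 -1
```

```text
rotvec deg [4.23 2.93 0.37] shift in tool axes now [-0.001   0.129   0.0029] after turn [-0.      0.1288 -0.0066] q [-1.2  -0.35  1.28  1.87  0.39  1.32 -0.03]
```

Call:
{"name": "move_arm", "arguments": {
  "deltas": [
    [0,0,0,4.2,2.9,0.4,0.7],
    [0,0.04,0,0,0,0,0.7],
    [0,0.05,0,0,0,0,0.7],
    [0,0.04,-0.005,0,0,0,0.7],
    [0,0,0,0,0,0,0.7]
  ]
}}

```text
clock: 43.55
position: [0.5113, -0.1626, 0.2813]
ee_rot: [0.715, 0.698, 0.02, 0.038]
ft_force: [-0.0, 0.6, 0.3]
grip_width: 0.847
```

```bash
bash j.sh
```

```text
[-1.458 -0.499  1.338  1.737  0.524  1.458 -0.196] [ 0.5113 -0.1626  0.2813] [0.7145 0.6983 0.0202 0.0378]
```

Call:
{"name": "move_arm", "arguments": {
  "deltas": [
    [-0.03,0,0,0,0,0,0.7],
    [-0.03,0,0,0,0,0,0.7],
    [-0.03,0,0,0,0,0,0.7],
    [-0.03,0,0,0,0,0,0.7],
    [0,0,0,0,0,0,0.7]
  ]
}}

```text
clock: 44.18
position: [0.4767, -0.2709, 0.2926]
ee_rot: [0.716, 0.696, 0.024, 0.051]
ft_force: [-0.1, 0.3, -0.3]
grip_width: 0.849
```

```bash
bash j.sh
```

```text
[-1.248 -0.5    1.339  1.713  0.519  1.448  0.022] [ 0.4767 -0.2709  0.2926] [0.7157 0.6961 0.0241 0.0509]
```

I fit a simple kinematic model from the logged readings, to understand the elbow drift.

```bash
cat > fk.py <<'E'
import numpy as np
from scipy.spatial.transform import Rotation as R
from scipy.optimize import least_squares
D=[([-1.14656947,0.33280592,-0.06470412,1.46088674,0.02162972,1.34988554,-0.08850957],[0.2699276,0.56332441,0.23058319],[.221549,.975149,-.00064,-.0001]),
([-0.994,-0.498,1.338,2.017,0.548,1.207,0.129],[0.3842655,-0.30438989,0.16246125],[0.7123,0.7005,0.0075,0.0441]),
([-1.203,-0.349,1.275,1.865,0.393,1.32,-0.03],[0.4712,-0.1877,0.2434],[0.7103,0.7025,0.0076,0.0443]),
([-1.458,-0.499,1.338,1.737,0.524,1.458,-0.196],[0.5113,-0.1626,0.2813],[0.7145,0.6983,0.0202,0.0378]),
([-1.248,-0.5,1.339,1.713,0.519,1.448,0.022],[0.4767,-0.2709,0.2926],[0.7157,0.6961,0.0241,0.0509])]
def fk(q,p,s):
    d1,L1,L2,L3,a0,a7,e1,e2=p[:8]
    Z=lambda a:R.from_euler('z',a);Y=lambda a:R.from_euler('y',a)
    r=Z(s[0]*q[0]+a0);x=np.array([0,0,d1])+r.apply([0,0,0])
    r=r*Y(q[1])*Z(s[1]*q[2]);x=x+r.apply([e1,0,L1])
    r=r*Y(q[3])*Z(s[2]*q[4]);x=x+r.apply([e2,0,L2])
    r=r*Y(q[5])*Z(s[3]*q[6]+a7);x=x+r.apply([0,0,L3]);return x,r
if __name__=='__main__':
    best=None
    for m in range(16):
        s=[1-2*((m>>i)&1) for i in range(4)]
        for a7 in (0,1.57,3.14,-1.57):
            def f(p):
                out=[]
                for q,x,o in D:
                    X,r=fk(q,p,s);out+=list((X-x)*3)+list((r.inv()*R.from_quat(o)).as_rotvec())
                return out
            l=least_squares(f,[.3,.42,.4,.3,0,a7,0,0])
            if best is None or l.cost<best[0]: best=(l.cost,s,l.x)
    print(best[0],best[1],best[2].round(4))
    import pickle;pickle.dump(best,open('fk.pkl','wb'))
E
python3 fk.py
```

```text
0.0009657084238873671 [-1, -1, -1, -1] [ 0.5057  0.4211  0.5185  0.562  -0.0698  1.5013 -0.0163  0.0085]
```

```bash
cat > fk2.py <<'E'
from fk import *
import pickle
s=[-1,-1,-1,-1]
def fk2(q,p):
    Z=lambda a:R.from_euler('z',-a);Y=lambda a:R.from_euler('y',a)
    r=Z(q[0]);x=np.array([0,0,p[0]])+r.apply([0,p[4],0])
    r=r*Y(q[1]);x=x+r.apply([0,p[5],0]);r=r*Z(q[2]);x=x+r.apply([p[6],p[7],p[1]])
    r=r*Y(q[3]);x=x+r.apply([0,p[8],0]);r=r*Z(q[4]);x=x+r.apply([p[9],p[10],p[2]])
    r=r*Y(q[5]);r=r*Z(q[6]+np.pi/2*0)*R.from_euler('z',p[11]);x=x+r.apply([0,0,p[3]]);return x,r
if __name__=='__main__':
    def f(p):
        out=[]
        for q,x,o in D:
            X,r=fk2(q,p);out+=list((X-x)*3)+list((r.inv()*R.from_quat(o)).as_rotvec())
        return np.r_[out,.02*np.array(p[4:11])]
    l=least_squares(f,[.5,.42,.5,.5]+[0]*7+[1.57]);print(l.cost,l.x.round(4));
    r=np.array(f(l.x)[:30]).reshape(5,6);print(r.round(4)); pickle.dump(l.x,open('fk2.pkl','wb'))
E
python3 fk2.py
```

```text
1.2814923629122271e-06 [ 2.6260e-01  4.4720e-01  4.9070e-01  3.4510e-01 -1.0400e-02 -1.0400e-02
 -1.0000e-04 -1.2000e-02 -1.2000e-02  1.0000e-03 -9.0000e-04  1.5709e+00]
[[-0.     -0.     -0.      0.     -0.     -0.0001]
 [ 0.      0.0002 -0.0001  0.0006 -0.0002 -0.0005]
 [ 0.     -0.      0.0001  0.0003 -0.0004  0.0006]
 [ 0.0002 -0.0003  0.0004  0.0002 -0.0003 -0.0001]
 [-0.0001  0.0001 -0.0005 -0.     -0.0006  0.    ]]
```

The model fits to 0.2 mm. I simulate candidate routes with minimum-norm IK to see how the elbow unwinds.

```bash
cat > sim.py <<'E'
from fk2 import *
p=pickle.load(open('fk2.pkl','rb'))
lo=np.array([-2.6,-.5,-1.47,.16,-1.27,.06,-2.6]);hi=np.array([2.6,2.12,1.34,2.42,4.41,2.06,2.6])
def tgt(yaw):
    a=np.deg2rad(yaw);return R.from_matrix(np.c_[[-np.sin(a),np.cos(a),0],[np.cos(a),np.sin(a),0],[0,0,-1]])
def err(q,x,r):
    X,Rr=fk2(q,p);return np.r_[x-X,(r*Rr.inv()).as_rotvec()]
def J(q):
    X,r=fk2(q,p);o=[]
    for i in range(7):
        d=np.array(q,float);d[i]+=1e-5;X2,r2=fk2(d,p);o.append(np.r_[(X2-X),(r2*r.inv()).as_rotvec()]*1e5)
    return np.array(o).T
def go(q,x,yaw,n=None):
    q=np.array(q,float);X0,r0=fk2(q,p);rt=tgt(yaw);dr=(rt*r0.inv()).as_rotvec();x=np.array(x)
    n=n or max(2,int(max(np.linalg.norm(x-X0)/.02,np.linalg.norm(dr)/.08)))
    for k in range(1,n+1):
        xi=X0+(x-X0)*k/n;ri=R.from_rotvec(dr*k/n)*r0
        for _ in range(4):
            act=np.ones(7,bool)
            for _ in range(3):
                Jq=J(q);Ja=Jq[:,act];dq=np.zeros(7)
                e=err(q,xi,ri);dq[act]=Ja.T@np.linalg.solve(Ja@Ja.T+1e-6*np.eye(6),e)
                bad=((q+dq<lo)|(q+dq>hi))&act
                if not bad.any():break
                act&=~bad
            q=np.clip(q+dq,lo,hi)
    e=err(q,x,rt);return q,np.linalg.norm(e[:3]),np.linalg.norm(e[3:])
E
python3 - <<'E'
from sim import *
q=np.array([-1.14656947,0.33280592,-0.06470412,1.46088674,0.02162972,1.34988554,-0.08850957])
for x,yaw in [((.27,.5636,.321),0),((.495,-.027,.321),0),((.495,-.027,.161),0),((.496,.06,.125),0),((.496,.06,.287),0),((.47,-.23,.15),0),((.474,-.23,.078),0),((.6243,-.232,.078),0),((.625,-.232,.287),0),((.625,-.05,.287),0),((.584,.194,.287),0),((.478,-.109,.19),0),((.478,-.108,.015),-1),((.48,-.108,.253),-1),((.485,.34,.253),-1),((.485,.34,.253),88),((.473,.34,.027),88),((.473,.34,.225),88),((.473,.34,.225),0),((.476,-.19,.12),0),((.476,-.19,.016),0),((.476,-.19,.237),0),((.5713,.336,.188),0),((.571,.336,.0287),0),((.571,.336,.227),0),((.47,.083,.227),0),((.47,-.27,.1),-1),((.47,-.27,.017),-1),((.47,-.27,.237),-1),((.58,.238,.12),-2),((.568,.238,.03),-2),((.568,.238,.228),-1),((.462,-.013,.228),-1),((.466,-.3,.228),-1),((.466,-.36,.17),-1)]:
    q,a,b=go(q,x,yaw);print(x,yaw,q.round(2),round(a,4),round(b,3))
E
```

```text
(0.27, 0.5636, 0.321) 0 [-1.26  0.3   0.08  1.32 -0.02  1.52 -1.18] 0.0 0.0
(0.495, -0.027, 0.321) 0 [-0.71 -0.02  0.67  1.68  0.01  1.48 -0.04] 0.0 0.0
(0.495, -0.027, 0.161) 0 [-0.68  0.1   0.68  1.92 -0.07  1.15  0.03] 0.0 0.0
(0.496, 0.06, 0.125) 0 [-0.77  0.16  0.61  1.94 -0.1   1.07 -0.12] 0.0 0.0
(0.496, 0.06, 0.287) 0 [-0.81  0.    0.61  1.72 -0.    1.41 -0.2 ] 0.0 0.0
(0.47, -0.23, 0.15) 0 [-0.41  0.22  0.88  1.87 -0.19  1.14  0.54] 0.0 0.0
(0.474, -0.23, 0.078) 0 [-0.35  0.35  0.83  1.92 -0.3   1.    0.62] 0.0 0.0
(0.6243, -0.232, 0.078) 0 [-0.23  0.64  0.73  1.54 -0.46  1.14  0.6 ] 0.0 0.0
(0.625, -0.232, 0.287) 0 [-0.25  0.5   0.82  1.28 -0.36  1.51  0.52] 0.0 0.0
(0.625, -0.05, 0.287) 0 [-0.58  0.39  0.8   1.4  -0.27  1.47  0.21] 0.0 0.0
(0.584, 0.194, 0.287) 0 [-0.94  0.34  0.72  1.43 -0.22  1.45 -0.23] 0.0 0.0
(0.478, -0.109, 0.19) 0 [-0.73  0.05  0.9   1.9  -0.05  1.21  0.19] 0.0 0.0
(0.478, -0.108, 0.015) -1 [-0.58  0.38  0.81  2.06 -0.36  0.85  0.42] 0.0 0.0
(0.48, -0.108, 0.253) -1 [-0.78 -0.02  0.92  1.81  0.01  1.34  0.12] 0.0 0.0
(0.485, 0.34, 0.253) -1 [-1.14  
[... 862 characters left out ...]
9 -0.28] 0.0 0.0
(0.47, -0.27, 0.1) -1 [-0.36  0.39  0.95  1.87 -0.36  1.07  0.72] 0.0 0.0
(0.47, -0.27, 0.017) -1 [-0.26  0.52  0.85  1.92 -0.49  0.92  0.81] 0.0 0.0
(0.47, -0.27, 0.237) -1 [-0.48  0.22  1.06  1.71 -0.2   1.32  0.6 ] 0.0 0.0
(0.58, 0.238, 0.12) -2 [-1.02  0.5   0.74  1.62 -0.36  1.16 -0.23] 0.0 0.0
(0.568, 0.238, 0.03) -2 [-0.99  0.59  0.68  1.71 -0.43  1.   -0.19] 0.0 0.0
(0.568, 0.238, 0.228) -1 [-1.08  0.39  0.79  1.53 -0.28  1.35 -0.28] 0.0 0.0
(0.462, -0.013, 0.228) -1 [-1.03 -0.12  0.92  1.91  0.1   1.3  -0.16] 0.0 0.0
(0.466, -0.3, 0.228) -1 [-0.47  0.32  1.17  1.7  -0.31  1.32  0.74] 0.0 0.0
(0.466, -0.36, 0.17) -1 [-0.24  0.47  1.07  1.68 -0.44  1.25  0.91] 0.0 0.0
```

```bash
cat > try.py <<'E'
from sim import *
q0=np.array([-1.248,-0.5,1.339,1.713,0.519,1.448,0.022])
routes={'A':[((.477,-.27,.29),0),((.48,.0,.3),0),((.48,.25,.3),0),((.6,.35,.3),0),((.72,.1,.3),0),((.70,-.2,.3),0),((.6,-.36,.3),0),((.471,-.359,.25),-1)],
'B':[((.477,-.1,.35),0),((.55,.15,.35),0),((.7,.15,.3),0),((.72,-.15,.3),0),((.65,-.36,.3),0),((.471,-.359,.25),-1)],
'C':[((.48,.0,.3),0),((.45,.35,.3),0),((.45,.35,.3),90),((.6,.4,.3),90),((.75,.1,.3),90),((.72,-.2,.3),90),((.6,-.36,.3),90),((.6,-.36,.3),0),((.471,-.359,.25),-1)]}
for n,r in routes.items():
    q=q0;print(n)
    for x,yaw in r:
        q,a,b=go(q,x,yaw);print(x,yaw,q.round(2),round(a,4),round(b,3))
E
python3 try.py
```

```text
A
(0.477, -0.27, 0.29) 0 [-1.27 -0.5   1.34  1.7   0.49  1.56  0.04] 0.0333 0.011
(0.48, 0.0, 0.3) 0 [-1.45 -0.27  1.19  1.76  0.25  1.49 -0.3 ] 0.0 0.0
(0.48, 0.25, 0.3) 0 [-1.59  0.2   1.19  1.62 -0.19  1.45 -0.39] 0.0 0.0
(0.6, 0.35, 0.3) 0 [-1.17  0.63  1.    1.17 -0.52  1.59 -0.28] 0.0 0.0
(0.72, 0.1, 0.3) 0 [-0.7   0.71  0.97  1.05 -0.57  1.63  0.1 ] 0.0 0.0
(0.7, -0.2, 0.3) 0 [-0.28  0.71  0.97  1.04 -0.57  1.63  0.52] 0.0 0.0
(0.6, -0.36, 0.3) 0 [-0.09  0.65  1.    1.15 -0.53  1.6   0.79] 0.0 0.0
(0.471, -0.359, 0.25) -1 [-0.27  0.41  1.12  1.57 -0.38  1.4   0.86] 0.0 0.0
B
(0.477, -0.1, 0.35) 0 [-1.36 -0.35  1.21  1.65  0.33  1.61 -0.16] 0.0 0.0
(0.55, 0.15, 0.35) 0 [-1.28  0.32  1.2   1.45 -0.29  1.57 -0.1 ] 0.0 0.0
(0.7, 0.15, 0.3) 0 [-0.81  0.69  1.01  1.09 -0.57  1.62  0.04] 0.0 0.0
(0.72, -0.15, 0.3) 0 [-0.34  0.74  0.99  1.02 -0.6   1.65  0.45] 0.0 0.0
(0.65, -0.36, 0.3) 0 [-0.02  0.75  0.98  0.98 -0.61  1.66  0.75] 0.0 0.0
(0.471, -0.359, 0.25) -1 [-0.29  0.43  1.15  1.57 -0.39  1.4   0.87] 0.0 0.0
C
(0.48, 0.0, 0.3) 0 [-1.44 -0.26  1.18  1.76  0.25  1.48 -0.29] 0.0 0.0
(0.45, 0.35, 0.3) 0 [-1.59  0.27  1.05  1.54 -0.24  1.46 -0.54] 0.0 0.0
(0.45, 0.35, 0.3) 90 [-1.41  0.22  0.8   1.54 -0.15  1.45  0.96] 0.0 0.0
(0.6, 0.4, 0.3) 90 [-1.07  0.62  0.76  1.07 -0.41  1.59  1.15] 0.0 0.0
(0.75, 0.1, 0.3) 90 [-0.55  0.72  0.77  0.92 -0.48  1.65  1.6 ] 0.0 0.0
(0.72, -0.2, 0.3) 90 [-0.18  0.7   0.79  0.96 -0.48  1.63  2.02] 0.0 0.0
(0.6, -0.36, 0.3) 90 [-0.02  0.59  0.84  1.15 -0.42  1.57  2.3 ] 0.0 0.0
(0.6, -0.36, 0.3) 0 [-0.14  0.71  1.15  1.15 -0.64  1.63  0.85] 0.0 0.0
(0.471, -0.359, 0.25) -1 [-0.35  0.52  1.29  1.57 -0.5   1.43  0.96] 0.0 0.0
```

```bash
python3 rel.py .477 -.1 .35 -1
```

```text
rotvec deg [ 6.1   2.12 -0.59] shift in tool axes now [ 0.1686  0.002  -0.0638] after turn [ 0.1709 -0.0027 -0.0574] q [-1.25 -0.5   1.34  1.71  0.52  1.45  0.02]
```

Translate first, fix the tilt in the good zone, then out to +y.

Call:
{"name": "move_arm", "arguments": {
  "deltas": [
    [0.042,0,-0.016,0,0,0,0.7],
    [0.042,0,-0.016,0,0,0,0.7],
    [0.042,0,-0.016,0,0,0,0.7],
    [0.042,0,-0.016,0,0,0,0.7],
    [0,0,0,6,2.1,-0.6,0.7],
    [0,0,0,0,0,0,0.7]
  ]
}}

```text
clock: 44.92
position: [0.4757, -0.0993, 0.3495]
ee_rot: [0.713, 0.701, -0.001, 0.001]
ft_force: [-0.1, -0.2, -1.1]
grip_width: 0.851
```

```bash
python3 rel.py .55 .15 .35 -1
```

```text
rotvec deg [0.02 0.17 0.05] shift in tool axes now [ 0.2505  0.0702 -0.0012] after turn [ 0.2506  0.07   -0.0005] q [-1.3  -0.29  1.19  1.66  0.27  1.59 -0.13]
```

Call:
{"name": "move_arm", "arguments": {
  "deltas": [
    [0.03,0.008,0,0,0,0,0.7],
    [0.03,0.008,0,0,0,0,0.7],
    [0.03,0.008,0,0,0,0,0.7],
    [0.03,0.008,0,0,0,0,0.7],
    [0.03,0.01,0,0,0,0,0.7],
    [0.03,0.01,0,0,0,0,0.7],
    [0.03,0.01,0,0,0,0,0.7],
    [0.04,0.01,0,0,0,0,0.7],
    [0,0,0,0,0,0,0.7]
  ]
}}

```text
clock: 46.05
position: [0.5505, 0.1538, 0.3477]
ee_rot: [0.711, 0.703, -0.001, 0.001]
ft_force: [-0.3, -0.0, -0.1]
grip_width: 0.848
```

```bash
python3 rel.py .7 .15 .3 -1
```

```text
rotvec deg [-0.03  0.18  0.41] shift in tool axes now [-0.0021  0.1496  0.0476] after turn [-0.0012  0.1496  0.0477] q [-1.29  0.32  1.21  1.45 -0.3   1.57 -0.11]
```

Call:
{"name": "move_arm", "arguments": {
  "deltas": [
    [0,0.037,0.012,0,0,0,0.7],
    [0,0.037,0.012,0,0,0,0.7],
    [0,0.037,0.012,0,0,0,0.7],
    [0,0.037,0.012,0,0,0,0.7],
    [-0.05,0.003,0,0,0,0,0.7],
    [-0.05,0.003,0,0,0,0,0.7],
    [-0.05,0.003,0,0,0,0,0.7],
    [-0.05,0.003,0,0,0,0,0.7],
    [-0.05,0.003,0,0,0,0,0.7],
    [-0.05,0.003,0,0,0,0,0.7]
  ]
}}

```text
clock: 47.3
position: [0.7119, -0.1543, 0.3022]
ee_rot: [0.713, 0.701, 0.0, 0.001]
ft_force: [0.3, 0.3, -0.2]
grip_width: 0.848
```

Call:
{"name": "move_arm", "arguments": {
  "deltas": [
    [-0.04,-0.014,0,0,0,0,0.7],
    [-0.04,-0.014,0,0,0,0,0.7],
    [-0.04,-0.014,0,0,0,0,0.7],
    [-0.04,-0.014,0,0,0,0,0.7],
    [-0.05,-0.014,0,0,0,0,0.7],
    [0,0,0,0,0,0,0.7]
  ]
}}

```text
clock: 48.05
position: [0.6352, -0.367, 0.3023]
ee_rot: [0.716, 0.698, -0.001, 0.001]
ft_force: [0.1, 0.2, -0.2]
grip_width: 0.848
```

```bash
python3 rel.py .471 -.359 .15 -1
```

```text
rotvec deg [ 0.01  0.13 -0.42] shift in tool axes now [ 0.0043 -0.1644  0.1523] after turn [ 0.0052 -0.1643  0.1523] q [-0.03  0.73  1.    1.02 -0.59  1.65  0.75]
```

Call:
{"name": "move_arm", "arguments": {
  "deltas": [
    [0.001,-0.033,0.01,0,0,0,0.65],
    [0.001,-0.033,0.01,0,0,0,0.65],
    [0.001,-0.033,0.02,0,0,0,0.65],
    [0.001,-0.033,0.03,0,0,0,0.65],
    [0,-0.0324,0.03,0,0,0,0.65],
    [0,0,0.05,0,0,0,0.65],
    [0,0,0.02,0,0,0,0.65],
    [0,0,0.02,0,0,0,0.65],
    [0,0,0,0,0,0,0.65],
    [0,0,0,0,0,0,0.65]
  ]
}}

```text
clock: 49.3
position: [0.4762, -0.3554, 0.1133]
ee_rot: [0.712, 0.702, -0.0, 0.002]
ft_force: [0.7, 0.5, -0.5]
grip_width: 0.824
```

```bash
python3 rel.py .471 -.3588 .018 -1.3
python3 - <<'E'
from parts import *
p,d=shot('scene','s15');cv2.imwrite('pics/z23.png',cv2.resize(p[100:260,195:360],None,fx=3.6,fy=3.6,interpolation=2)[:,:,::-1])
E
```

```text
rotvec deg [0.13 0.13 0.51] shift in tool axes now [-0.0033 -0.0054  0.0953] after turn [-0.0035 -0.0052  0.0953] q [-0.22  0.55  1.04  1.73 -0.52  1.16  0.95]
```

View pics/z23.png

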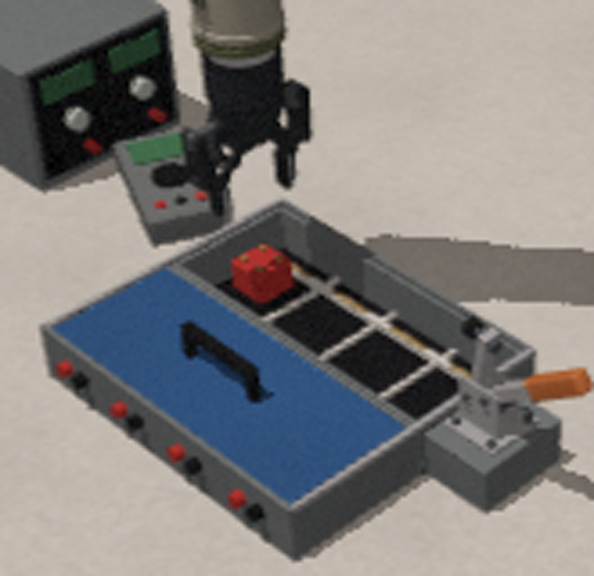

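Call:
{"name": "move_arm", "arguments": {
  "deltas": [
    [-0.0034,-0.0053,0.02,0,0,0.4,0.65],
    [0,0,0.03,0,0,0,0.65],
    [0,0,0.025,0,0,0,0.65],
    [0,0,0.019,0,0,0,0.65],
    [0,0,0,0,0,0,0.65],
    [0,0,0,0,0,0,0.65]
  ]
}}

```text
clock: 50.1
position: [0.4708, -0.3587, 0.019]
ee_rot: [0.714, 0.7, 0.0, 0.001]
ft_force: [0.1, -0.9, -0.2]
grip_width: 0.828
```

Call:
{"name": "move_arm", "arguments": {
  "deltas": [
    [0,0,0,0,0,0,-1],
    [0,0,0,0,0,0,-1],
    [0,0,0,0,0,0,-1],
    [0,0,0,0,0,0,-1],
    [0,0,0,0,0,0,-1]
  ],
  "force": 40
}}

```text
clock: 50.72
position: [0.4711, -0.3586, 0.0192]
ee_rot: [0.714, 0.7, 0.0, 0.002]
ft_force: [-0.1, 0.5, 6.4]
grip_width: 0.506
```

```bash
bash j.sh
cat > try2.py <<'E'
from sim import *
from workcell import manip
q0=manip.get_obs()['joint_pos']
routes={'A':[((.471,-.359,.25),-1),((.48,-.1,.25),-1),((.48,.242,.25),-1),((.4704,.2421,.03),-2)],
'B':[((.471,-.359,.25),-1),((.63,-.3,.25),-1),((.68,0,.25),-1),((.6,.25,.25),-1),((.4704,.2421,.1),-2),((.4704,.2421,.03),-2)]}
for n,r in routes.items():
    q=q0;print(n)
    for x,yaw in r:
        q,a,b=go(q,x,yaw);print(x,yaw,q.round(2),round(a,4),round(b,3))
E
python3 try2.py
```

```text
[-0.141  0.662  0.937  1.799 -0.627  1.005  1.028] [ 0.4711 -0.3586  0.0192] [7.143e-01 6.998e-01 3.000e-04 1.700e-03]
A
(0.471, -0.359, 0.25) -1 [-0.29  0.43  1.15  1.57 -0.4   1.4   0.88] 0.0 0.0
(0.48, -0.1, 0.25) -1 [-1.15 -0.07  1.25  1.82  0.07  1.34  0.06] 0.0 0.0
(0.48, 0.242, 0.25) -1 [-1.37  0.16  0.92  1.7  -0.13  1.34 -0.45] 0.0 0.0
(0.4704, 0.2421, 0.03) -2 [-1.23  0.44  0.8   1.95 -0.39  0.91 -0.27] 0.0 0.0
B
(0.471, -0.359, 0.25) -1 [-0.29  0.43  1.15  1.57 -0.4   1.4   0.88] 0.0 0.0
(0.63, -0.3, 0.25) -1 [-0.22  0.67  1.02  1.25 -0.56  1.51  0.71] 0.0 0.0
(0.68, 0, 0.25) -1 [-0.71  0.64  1.04  1.31 -0.54  1.49  0.27] 0.0 0.0
(0.6, 0.25, 0.25) -1 [-1.18  0.57  1.08  1.4  -0.5   1.46 -0.13] 0.0 0.0
(0.4704, 0.2421, 0.1) -2 [-1.5   0.45  1.14  1.91 -0.46  1.08 -0.2 ] 0.0 0.0
(0.4704, 0.2421, 0.03) -2 [-1.4   0.54  1.03  1.96 -0.57  0.96 -0.13] 0.0 0.0
```

Call:
{"name": "move_arm", "arguments": {
  "deltas": [
    [0,0,-0.02,0,0,0,-1],
    [0,0,-0.05,0,0,0,-1],
    [0,0,-0.06,0,0,0,-1],
    [0,0,-0.06,0,0,0,-1],
    [0,0,-0.04,0,0,0,-1],
    [0.015,0.04,0,0,0,0,-1],
    [0.015,0.04,0,0,0,0,-1],
    [0.015,0.04,0,0,0,0,-1],
    [0.015,0.04,0,0,0,0,-1],
    [0.05,0.008,0,0,0,0,-1]
  ]
}}

```text
clock: 51.98
position: [0.6406, -0.2532, 0.2484]
ee_rot: [0.716, 0.698, -0.002, 0.001]
ft_force: [0.6, 0.2, -2.4]
grip_width: 0.504
```

Call:
{"name": "move_arm", "arguments": {
  "deltas": [
    [0.05,0.008,0,0,0,0,-1],
    [0.05,0.008,0,0,0,0,-1],
    [0.05,0.008,0,0,0,0,-1],
    [0.05,0.008,0,0,0,0,-1],
    [0.05,0.008,0,0,0,0,-1],
    [0.05,-0.015,0,0,0,0,-1],
    [0.05,-0.015,0,0,0,0,-1],
    [0.05,-0.015,0,0,0,0,-1],
    [0.05,-0.015,0,0,0,0,-1],
    [0.04,-0.015,0,0,0,0,-1]
  ]
}}

```text
clock: 53.22
position: [0.6145, 0.2414, 0.2487]
ee_rot: [0.714, 0.7, 0.0, 0.001]
ft_force: [-0.3, -0.1, -1.2]
grip_width: 0.509
```

```bash
python3 rel.py .4704 .2421 .25 -2
```

```text
rotvec deg [0.09 0.06 0.88] shift in tool axes now [-0.0021 -0.1441 -0.0015] after turn [-0.0043 -0.144  -0.0013] q [-1.14  0.6   1.08  1.37 -0.52  1.47 -0.11]
```

Call:
{"name": "move_arm", "arguments": {
  "deltas": [
    [0,0,0,0,0,0.8,-1],
    [-0.001,-0.036,0,0,0,0,-1],
    [-0.001,-0.036,0,0,0,0,-1],
    [-0.001,-0.036,0.03,0,0,0,-1],
    [-0.001,-0.036,0.04,0,0,0,-1],
    [0,0,0.05,0,0,0,-1],
    [0,0,0.04,0,0,0,-1],
    [0,0,0,0,0,0,-1],
    [0,0,0,0,0,0,-1]
  ]
}}

```text
clock: 54.35
position: [0.473, 0.2395, 0.0895]
ee_rot: [0.72, 0.694, 0.001, 0.001]
ft_force: [0.6, -0.8, -1.1]
grip_width: 0.511
```

```bash
python3 rel.py .4704 .2421 .056 -2
```

```text
rotvec deg [ 0.17  0.02 -0.08] shift in tool axes now [ 0.0025 -0.0028  0.0334] after turn [ 0.0025 -0.0027  0.0335] q [-1.47  0.45  1.12  1.92 -0.46  1.06 -0.2 ]
```

Call:
{"name": "move_arm", "arguments": {
  "deltas": [
    [0.0025,-0.0027,0.02,0,0,0,-1],
    [0,0,0.013,0,0,0,-1],
    [0,0,0,0,0,0,-1],
    [0,0,0,0,0,0,-1]
  ]
}}

```text
clock: 54.85
position: [0.4694, 0.2424, 0.0547]
ee_rot: [0.719, 0.695, 0.0, 0.001]
ft_force: [-0.2, 0.1, -1.3]
grip_width: 0.509
```

```bash
python3 rel.py .4704 .2421 .0312 -2;python3 - <<'E'
from m import *
p,d=shot('scene','s16');cv2.imwrite('pics/z24.png',cv2.resize(p[180:330,345:460],None,fx=4,fy=4,interpolation=2)[:,:,::-1])
E
```

```text
rotvec deg [ 0.09  0.08 -0.  ] shift in tool axes now [-0.0002  0.0009  0.0235] after turn [-0.0002  0.001   0.0235] q [-1.43  0.5   1.06  1.95 -0.52  1.   -0.17]
```

View pics/z24.png

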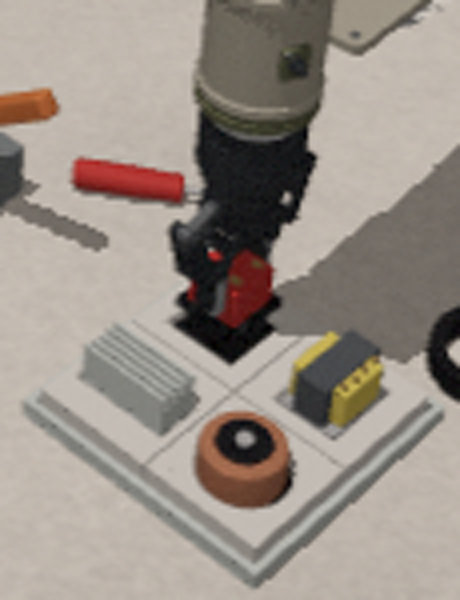

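Call:
{"name": "move_arm", "arguments": {
  "deltas": [
    [0,0.0008,0.007,0,0,0,-1],
    [0,0,0.007,0,0,0,-1],
    [0,0,0.006,0,0,0,-1],
    [0,0,0.003,0,0,0,-1],
    [0,0,0,0,0,0,-1]
  ]
}}

```text
clock: 55.52
position: [0.4701, 0.2424, 0.0315]
ee_rot: [0.719, 0.695, -0.0, 0.001]
ft_force: [-0.3, 0.4, -2.5]
grip_width: 0.506
```

Call:
{"name": "move_arm", "arguments": {
  "deltas": [
    [0,0,0.001,0,0,0,-1],
    [0,0,0,0,0,0,-1]
  ]
}}

```text
clock: 55.78
position: [0.4701, 0.2424, 0.0312]
ee_rot: [0.719, 0.695, 0.0, 0.001]
ft_force: [-5.1, -2.1, 10.6]
grip_width: 0.513
```

Call:
{"name": "move_arm", "arguments": {
  "deltas": [
    [0,0,0,0,0,0,0.35],
    [0,0,0,0,0,0,0.35],
    [0,0,0,0,0,0,0.35],
    [0,0,-0.03,0,0,0,0.35],
    [0,0,-0.05,0,0,0,0.35],
    [0,0,-0.06,0,0,0,0.3],
    [0,0,-0.06,0,0,-2,0.1],
    [0,0.04,0,0,0,0,0.1],
    [0,0.04,0,0,0,0,0.1],
    [0,0.04,0,0,0,0,0.1]
  ]
}}

```text
clock: 57.02
position: [0.5908, 0.2435, 0.2305]
ee_rot: [0.706, 0.708, 0.0, 0.001]
ft_force: [-0.4, 0.2, 0.3]
grip_width: 0.545
```

Call:
{"name": "move_arm", "arguments": {
  "deltas": [
    [-0.05,0.01,0,0,0,0,0.1],
    [-0.05,0.01,0,0,0,0,0.1],
    [-0.05,0.01,0,0,0,0,0.1],
    [-0.05,0.01,0,0,0,0,0.1],
    [-0.05,0,0,0,0,0,0.1],
    [-0.05,0,0,0,0,0,0.1],
    [0,0,0,0,0,0,0.1],
    [0,0,0,0,0,0,0.1]
  ]
}}

```text
clock: 58.02
position: [0.6299, -0.0567, 0.2309]
ee_rot: [0.707, 0.707, 0.0, 0.001]
ft_force: [0.3, 0.5, 0.3]
grip_width: 0.549
```

```bash
python3 rel.py .6245 -.232 .15 0
python3 - <<'E'
from parts import *
p,d=shot('top','t17');cv2.imwrite('pics/z25.png',cv2.resize(p[150:270,180:460],None,fx=2.8,fy=2.8,interpolation=2)[:,:,::-1])
parts('t17',(196,266,185,255))
p,d=shot('scene','s17');cv2.imwrite('pics/z26.png',cv2.resize(p[140:330,205:460],None,fx=2.9,fy=2.9,interpolation=2)[:,:,::-1])
E
```

```text
rotvec deg [0.06 0.04 0.02] shift in tool axes now [-0.1753 -0.0056  0.081 ] after turn [-0.1753 -0.0054  0.0809] q [-0.74  0.54  1.08  1.48 -0.48  1.4   0.37]
transformer [472.5 341.7] [48.2 42.8] 88.7 bbox mid [472.5 342. ] [43.7 48. ]
toroid [574.2 336.4] [61.2 60.9] 85.9 bbox mid [574.2 336. ] [60.9 61.4]
contactor [468.8 243. ] [45.7 45. ] 87.4 bbox mid [469.1 243.1] [45.9 46.6]
heatsink [513.9 284.2] [236.  229.9] 88.8 bbox mid [513.9 283.4] [234.9 232.5]
```

View pics/z25.png

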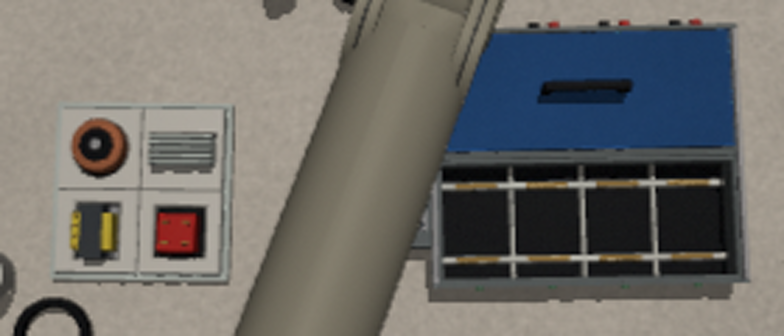

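View pics/z26.png

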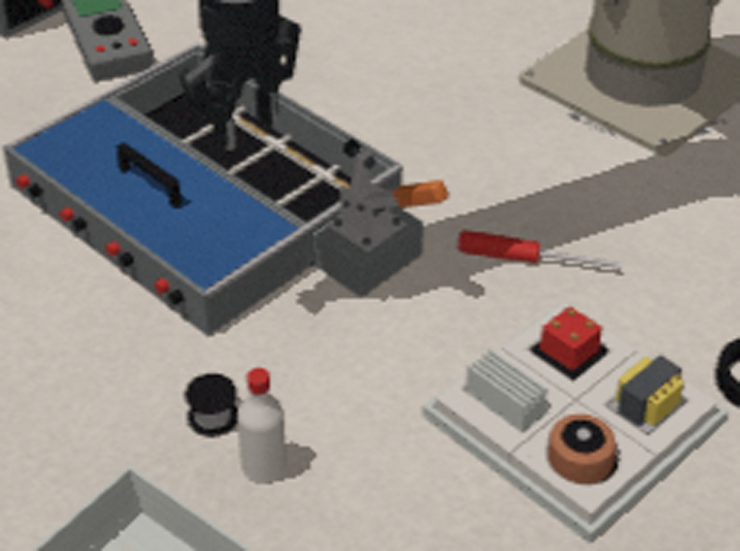

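All four parts are seated and the bays are empty. Now the plate handle.

Call:
{"name": "move_arm", "arguments": {
  "deltas": [
    [-0.045,-0.001,0,0,0,0,0.1],
    [-0.045,-0.002,0,0,0,0,0.1],
    [-0.045,-0.002,0.02,0,0,0,0.1],
    [-0.04,0,0.03,0,0,0,0.1],
    [0,0,0.03,0,0,0,0.1],
    [0,0,0,0,0,0,0.1],
    [0,0,0,0,0,0,0.1]
  ]
}}

```text
clock: 59.0
position: [0.626, -0.2311, 0.1525]
ee_rot: [0.706, 0.708, 0.0, 0.001]
ft_force: [0.2, 0.0, 0.9]
grip_width: 0.55
```

```bash
python3 rel.py .6243 -.232 .075 0
```

```text
rotvec deg [0.13 0.08 0.14] shift in tool axes now [-0.0008 -0.0019  0.0775] after turn [-0.0009 -0.0017  0.0775] q [-0.38  0.66  1.    1.48 -0.57  1.3   0.67]
```

Call:
{"name": "move_arm", "arguments": {
  "deltas": [
    [0,-0.0018,0.03,0,0,0,0.1],
    [0,0,0.03,0,0,0,0.1],
    [0,0,0.016,0,0,0,0.1],
    [0,0,0,0,0,0,0.1],
    [0,0,0,0,0,0,-1],
    [0,0,0,0,0,0,-1],
    [0,0,0,0,0,0,-1],
    [0,0,0,0,0,0,-1],
    [0,0,0,0,0,0,-1]
  ]
}}

```text
clock: 60.12
position: [0.624, -0.2328, 0.0767]
ee_rot: [0.707, 0.707, 0.001, 0.002]
ft_force: [-0.6, 0.8, 5.7]
grip_width: 0.132
```

```bash
python3 rel.py .4743 -.231 .0755 0; sed -i "s/^routes=.*/routes={'A':[((.474,-.231,.077),0),((.474,-.231,.25),0),((.5,-.1,.25),0),((.496,.06,.25),0),((.496,.06,.125),0)],/; s/^'B':.*/'B':[((.474,-.231,.077),0),((.474,-.231,.25),0),((.62,-.15,.25),0),((.62,.06,.25),0),((.496,.06,.25),0),((.496,.06,.125),0)]}/" try2.py; python3 try2.py
```

```text
rotvec deg [0.19 0.09 0.01] shift in tool axes now [ 0.0018 -0.1497  0.0007] after turn [ 0.0018 -0.1497  0.0012] q [-0.35  0.73  0.94  1.55 -0.62  1.18  0.71]
A
(0.474, -0.231, 0.077) 0 [-0.54  0.47  1.1   1.93 -0.49  1.04  0.78] 0.0 0.0
(0.474, -0.231, 0.25) 0 [-0.78  0.25  1.34  1.74 -0.25  1.35  0.61] 0.0 0.0
(0.5, -0.1, 0.25) 0 [-1.12  0.12  1.33  1.78 -0.12  1.34  0.24] 0.0 0.0
(0.496, 0.06, 0.25) 0 [-1.4   0.02  1.22  1.8  -0.01  1.34 -0.17] 0.0 0.0
(0.496, 0.06, 0.125) 0 [-1.22  0.27  1.15  1.96 -0.28  1.09  0.05] 0.0 0.0
B
(0.474, -0.231, 0.077) 0 [-0.54  0.47  1.1   1.93 -0.49  1.04  0.78] 0.0 0.0
(0.474, -0.231, 0.25) 0 [-0.78  0.25  1.34  1.74 -0.25  1.35  0.61] 0.0 0.0
(0.62, -0.15, 0.25) 0 [-0.59  0.56  1.11  1.44 -0.5   1.45  0.52] 0.0 0.0
(0.62, 0.06, 0.25) 0 [-0.96  0.53  1.14  1.48 -0.48  1.44  0.19] 0.0 0.0
(0.496, 0.06, 0.25) 0 [-1.49  0.02  1.32  1.8  -0.02  1.34 -0.17] 0.0 0.0
(0.496, 0.06, 0.125) 0 [-1.25  0.29  1.19  1.96 -0.31  1.09  0.07] 0.0 0.0
```

Call:
{"name": "move_arm", "arguments": {
  "deltas": [
    [0,-0.005,0,0,0,0,-1],
    [0,-0.015,0,0,0,0,-1],
    [0,-0.02,0,0,0,0,-1],
    [0,-0.02,0,0,0,0,-1],
    [0,-0.02,0,0,0,0,-1],
    [0.001,-0.02,0,0,0,0,-1],
    [0,-0.02,0,0,0,0,-1],
    [0,-0.015,0,0,0,0,-1],
    [0,-0.01,0,0,0,0,-1],
    [0,0,0,0,0,0,-1]
  ]
}}

```text
clock: 61.38
position: [0.4788, -0.232, 0.0766]
ee_rot: [0.707, 0.707, 0.001, 0.002]
ft_force: [-2.8, 1.0, 13.9]
grip_width: 0.125
```

```bash
python3 rel.py .474 -.231 .077 0
```

```text
rotvec deg [ 0.24  0.06 -0.02] shift in tool axes now [ 0.001  -0.0048 -0.0004] after turn [ 0.001  -0.0048 -0.0004] q [-0.53  0.47  1.1   1.93 -0.49  1.04  0.78]
```

Call:
{"name": "move_arm", "arguments": {
  "deltas": [
    [0,-0.0025,-0.0005,0,0,0,-1],
    [0,-0.002,0,0,0,0,-1],
    [0,-0.0007,0,0,0,0,-1],
    [0,0,0,0,0,0,-1],
    [0,0,0,0,0,0,-1]
  ]
}}

```text
clock: 62.0
position: [0.4744, -0.2318, 0.0766]
ee_rot: [0.707, 0.707, 0.001, 0.002]
ft_force: [3.1, 0.4, 7.2]
grip_width: 0.129
```

Call:
{"name": "move_arm", "arguments": {
  "deltas": [
    [0,0,0,0,0,0,0.0],
    [0,0,0,0,0,0,0.0],
    [0,0,0,0,0,0,0.0],
    [0,0,-0.03,0,0,0,0.1],
    [0,0.02,-0.03,0,0,0,0.1],
    [0,0.04,-0.03,0,0,0,0.1],
    [0,0.04,-0.03,0,0,0,0.1],
    [0.02,0.04,-0.03,0,0,0,0.1],
    [0.04,0.01,-0.03,0,0,0,0.1],
    [0,0,0,0,0,0,0.1]
  ]
}}

```text
clock: 63.25
position: [0.6251, -0.1679, 0.2571]
ee_rot: [0.705, 0.709, 0.001, 0.002]
ft_force: [0.5, -0.0, -1.0]
grip_width: 0.555
```

```bash
python3 rel.py .62 .06 .25 0
python3 - <<'E'
from parts import *
p,d=shot('top','t18');x0,x1,y0,y1=325,455,195,262
cv2.imwrite('pics/z27.png',cv2.resize(p[150:270,180:460],None,fx=2.8,fy=2.8,interpolation=2)[:,:,::-1])
shot('scene','s18')
E
```

```text
rotvec deg [0.2  0.08 0.33] shift in tool axes now [ 0.228  -0.0038  0.0067] after turn [ 0.2279 -0.0051  0.0071] q [-0.53  0.56  1.09  1.4  -0.49  1.47  0.55]
```

View pics/z27.png

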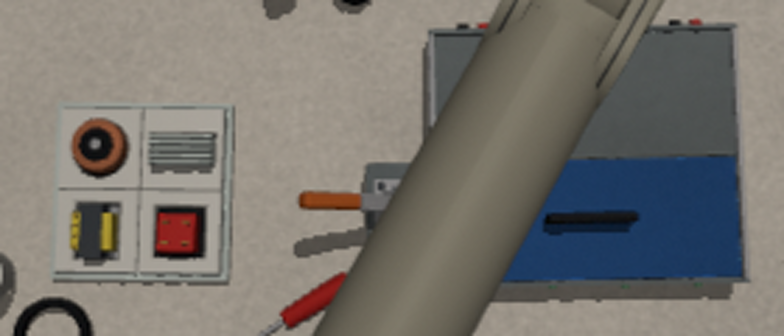

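View pics/s18.png

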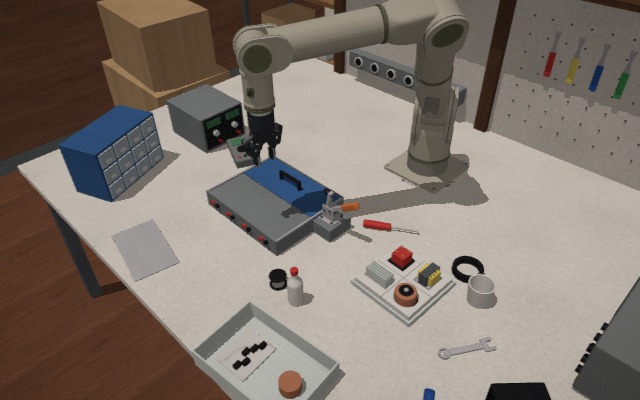

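The plate is home with the handle at zoom (590,217), and the clamp is still open. I return to the clamp grip.

Call:
{"name": "move_arm", "arguments": {
  "deltas": [
    [0.05,0,0,0,0,0,0.1],
    [0.05,0,0,0,0,0,0.1],
    [0.05,0,0,0,0,0,0.1],
    [0.05,0,0,0,0,0,0.1],
    [0.028,-0.005,0,0,0,0,0.1],
    [0,-0.04,0,0,0,0,0.1],
    [0,-0.04,0,0,0,0,0.1],
    [0,-0.03,0,0,0,0,0.1],
    [0,-0.014,0,0,0,0,0.1],
    [0,0,0,0,0,0,0.1]
  ]
}}

```text
clock: 64.6
position: [0.4926, 0.0565, 0.2545]
ee_rot: [0.707, 0.708, 0.001, -0.002]
ft_force: [-0.5, -0.0, 0.6]
grip_width: 0.55
```

Call:
{"name": "move_arm", "arguments": {
  "deltas": [
    [0,0,0.02,0,0,0,0.1],
    [0,0,0.02,0,0,0,0.1],
    [0,0,0.01,0,0,0,0.1],
    [0,0,0,0,0,0,0.1]
  ]
}}

```text
clock: 65.1
position: [0.4938, 0.0558, 0.2048]
ee_rot: [0.708, 0.707, -0.001, 0.001]
ft_force: [0.7, -0.3, 0.3]
grip_width: 0.548
```

```bash
python3 rel.py .496 .0597 .125 0;  python3 - <<'E'
from parts import *
p,d=shot('scene','s19')
cv2.imwrite('pics/z28.png',cv2.resize(p[100:260,255:420],None,fx=3.6,fy=3.6,interpolation=2)[:,:,::-1])
E
```

```text
rotvec deg [ 0.03  0.22 -0.07] shift in tool axes now [0.0042 0.0022 0.0798] after turn [0.0039 0.0022 0.0798] q [-1.41  0.1   1.3   1.87 -0.1   1.24 -0.08]
```

View pics/z28.png

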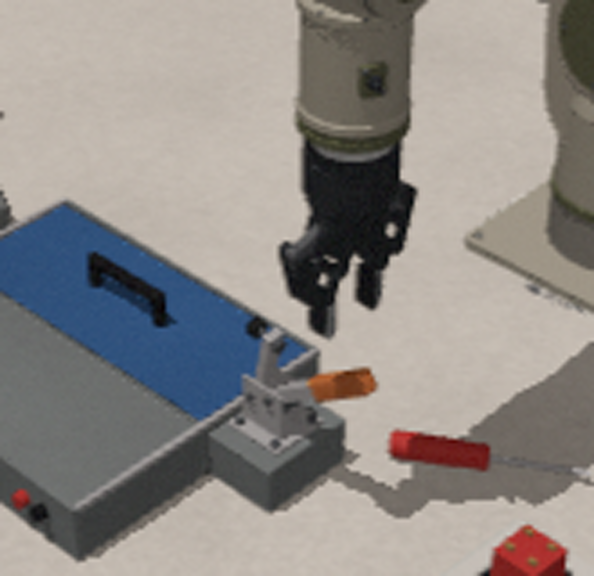

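Call:
{"name": "move_arm", "arguments": {
  "deltas": [
    [0.004,0.0022,0.02,0,0,0,0.1],
    [0,0,0.03,0,0,0,0.1],
    [0,0,0.02,0,0,0,0.1],
    [0,0,0.01,0,0,0,0.1],
    [0,0,0,0,0,0,0.1],
    [0,0,0,0,0,0,-1],
    [0,0,0,0,0,0,-1],
    [0,0,0,0,0,0,-1],
    [0,0,0,0,0,0,-1],
    [0,0,0,0,0,0,-1]
  ],
  "force": 35
}}

```text
clock: 66.4
position: [0.4966, 0.0609, 0.1262]
ee_rot: [0.707, 0.707, 0.001, 0.001]
ft_force: [-2.5, -0.1, 5.6]
grip_width: 0.203
```

```bash
bash j.sh
python3 - <<'E'
from sim import *
from workcell import manip
q=manip.get_obs()['joint_pos']
for x in [(.496,.03,.15),(.496,-.01,.161),(.496,-.03,.161),(.496,-.03,.28)]:
    q,a,b=go(q,x,0);print(x,q.round(2),a)
E
```

```text
[-1.249  0.282  1.188  1.96  -0.295  1.09   0.064] [0.4966 0.0609 0.1262] [7.071e-01 7.071e-01 6.000e-04 8.000e-04]
(0.496, 0.03, 0.15) [-1.25  0.23  1.23  1.94 -0.24  1.14  0.08] 4.070357766412087e-16
(0.496, -0.01, 0.161) [-1.2   0.21  1.26  1.93 -0.22  1.16  0.14] 1.603867059809776e-14
(0.496, -0.03, 0.161) [-1.15  0.21  1.26  1.93 -0.22  1.16  0.19] 9.490824173852923e-16
(0.496, -0.03, 0.28) [-1.36 -0.09  1.29  1.76  0.09  1.41 -0.08] 1.152682849466641e-11
```

Call:
{"name": "move_arm", "arguments": {
  "deltas": [
    [-0.004,0,-0.0055,0,0,0,-1],
    [-0.0057,0,-0.0062,0,0,0,-1],
    [-0.0062,0,-0.0056,0,0,0,-1],
    [-0.0067,0,-0.005,0,0,0,-1],
    [-0.0072,0,-0.0044,0,0,0,-1],
    [-0.0075,0,-0.0037,0,0,0,-1],
    [-0.0078,0,-0.003,0,0,0,-1]
  ]
}}

```text
clock: 67.28
position: [0.4962, 0.0166, 0.1591]
ee_rot: [0.707, 0.707, 0.001, 0.0]
ft_force: [1.7, 3.8, -5.7]
grip_width: 0.204
```

Call:
{"name": "move_arm", "arguments": {
  "deltas": [
    [-0.0081,0,-0.0022,0,0,0,-1],
    [-0.0083,0,-0.0015,0,0,0,-1],
    [-0.0084,0,-0.0007,0,0,0,-1],
    [-0.0084,0,0,0,0,0,-1],
    [-0.0084,0,0.0009,0,0,0,-1],
    [-0.0015,0,0,0,0,0,-1],
    [0,0,0,0,0,0,-1]
  ]
}}

```text
clock: 68.15
position: [0.496, -0.0284, 0.1624]
ee_rot: [0.707, 0.707, -0.0, 0.001]
ft_force: [-3.0, -1.5, 3.0]
grip_width: 0.209
```

Run:
```python
from parts import *
p,d=shot('scene','s20')
cv2.imwrite('pics/z29.png',cv2.resize(p[100:260,255:420],None,fx=3.6,fy=3.6,interpolation=2)[:,:,::-1])
```

```text
(no output)
```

View pics/z29.png

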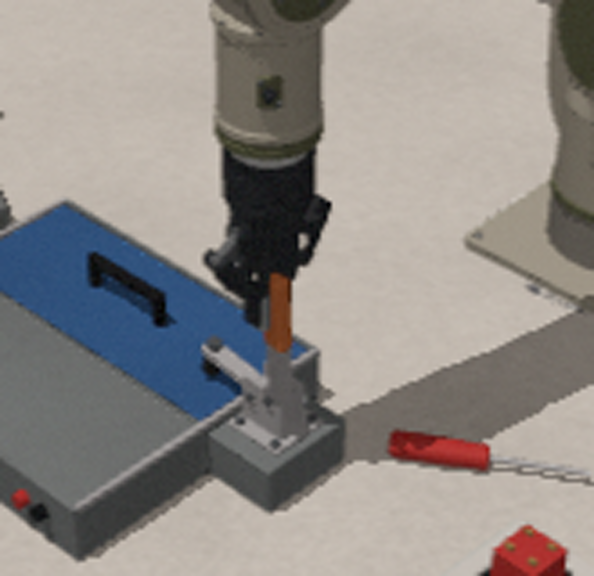

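The clamp is over centre with its arm level on the plate (zoom (225,360)). I release and retreat.

Call:
{"name": "move_arm", "arguments": {
  "deltas": [
    [0,0,0,0,0,0,0.1],
    [0,0,0,0,0,0,0.1],
    [0,0,0,0,0,0,0.1],
    [0,0,-0.03,0,0,0,0.1],
    [0,0,-0.04,0,0,0,0.1],
    [0,0,-0.04,0,0,0,0.1],
    [0.04,0.02,0,0,0,0,0.1],
    [0.04,0.02,0,0,0,0,0.1],
    [0.04,0.02,0,0,0,0,0.1],
    [0.04,0.02,0,0,0,0,0.1]
  ]
}}

```text
clock: 69.45
position: [0.5766, 0.1343, 0.2718]
ee_rot: [0.707, 0.707, -0.0, 0.001]
ft_force: [0.7, 0.2, 1.2]
grip_width: 0.55
```

Call:
{"name": "move_arm", "arguments": {
  "deltas": [
    [0.05,0,0,0,0,0,0.1],
    [0.05,0,0,0,0,0,0.1],
    [0.05,0,0,0,0,0,0.1],
    [0.05,0,0,0,0,0,0.1],
    [0.05,0,0,0,0,0,0.1],
    [0.05,0,0,0,0,0,0.1],
    [0.05,0,0,0,0,0,0.1],
    [0,0,0,0,0,0,0.1],
    [0,0,0,0,0,0,0.1]
  ]
}}

```text
clock: 70.58
position: [0.5761, 0.4821, 0.2713]
ee_rot: [0.707, 0.707, -0.0, 0.001]
ft_force: [-0.2, -0.5, -0.6]
grip_width: 0.549
```

```bash
bash j.sh
python3 - <<'E'
from parts import *
p,d=shot('top','t21');x0,x1,y0,y1=325,455,195,262
u=up(p,x0,x1,y0,y1);k=cv2.morphologyEx(((u[...,2]-u[...,0])>45).astype(np.uint8),cv2.MORPH_OPEN,np.ones((5,5)));edges('top',k,x0,y0,.058)
nests('top',p,360,425,214,245,30,th=38,z=.094)
parts('t21',(196,266,185,255))
P=cloud('top',d)
for n,(x,y) in dict(tr=(.4725,.3418),to=(.574,.347),hs=(.568,.239),co=(.469,.243)).items():
    m=(abs(P[...,0]-x)<.012)&(abs(P[...,1]-y)<.012)&(P[...,2]>.03);print(n,np.median(P[m][:,2]).round(4),m.sum())
cv2.imwrite('pics/z30.png',cv2.resize(p[110:290,120:480],None,fx=2.2,fy=2.2,interpolation=2)[:,:,::-1])
p,d=shot('scene','s21')
z0=np.load('pics/scene0.npz')['p']
for fn in('scene0','s21'):
    a=np.load(f'pics/{fn}.npz')['p'];h=cv2.cvtColor(a,cv2.COLOR_RGB2HSV);m=(h[...,0]>5)&(h[...,0]<20)&(h[...,1]>150)&(a[...,0]>120);m[:,:310]=0;m[:,345:]=0;m[:165]=0;m[210:]=0
    q=np.argwhere(m);print(fn,q.min(0)[::-1],q.max(0)[::-1],q.mean(0)[::-1])
E
```

```text
[-1.225  0.775  0.972  1.01  -0.614  1.616 -0.45 ] [0.5761 0.4821 0.2713] [ 7.072e-01  7.071e-01 -4.000e-04  1.400e-03]
[ 0.4037922  -0.40622607] [ 0.5419945  -0.06427815]
x+ 698 dir -1.5691 pt 0.5408 -0.2363
x- 707 dir 1.5682 pt 0.4049 -0.2381
y- 194 dir 0.0015 pt 0.4793 -0.4051
y+ 170 dir -0.0303 pt 0.4636 -0.0664
top 110 cen 471.2 -231.8 rect [ 471.2 -231.7] [102.   11.9] 89.0
transformer [472.5 341.9] [48.4 42.8] 88.7 bbox mid [472.5 342.2] [43.7 48.4]
toroid [574.3 336.4] [61.2 60.8] 85.9 bbox mid [574.2 336. ] [60.9 61.4]
contactor [468.8 243. ] [45.7 44.9] 87.4 bbox mid [469.1 243.1] [45.9 46.6]
heatsink [513.9 284.2] [236.  229.9] 88.8 bbox mid [513.9 283.4] [234.9 232.5]
tr 0.0607 51
to 0.0571 49
hs 0.0522 38
co 0.0597 60
scene0 [326 175] [331 196] [328.68965517 184.50574713]
s21 [326 175] [332 196] [328.90625    184.64583333]
```

View pics/z30.png

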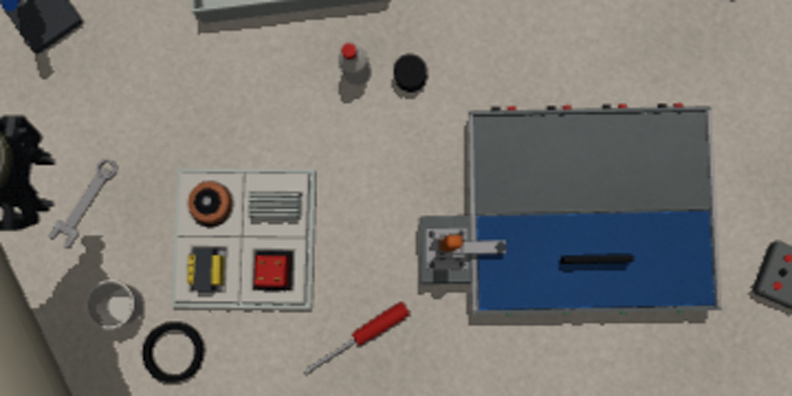

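View pics/s21.png

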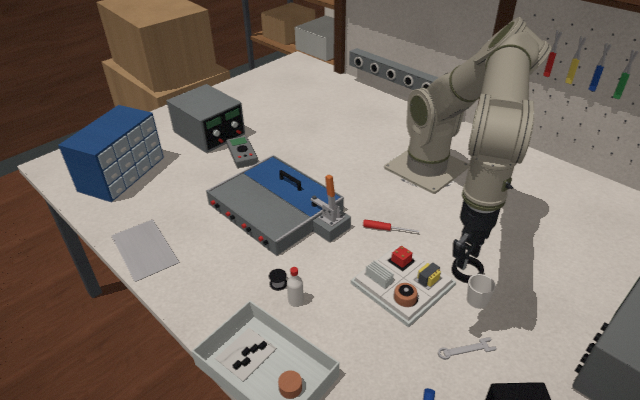

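The final views show everything in place: the plate edges are within 1 mm of the start picture, the clamp handle is at the same pixels as at the start, and the part heights match seated values. I hand in.

```bash
python3 -c "
from workcell import manip
print(manip.hand_in())"
```

```text
the job is handed in; nothing more can be done
None
```

I finished the whole job in the order asked and handed it in at about 71 s, well under the 210 s limit. I threw the clamp back, slid the guard plate to its rear stop, moved all four parts into their nests and slid the plate home. Then I swung the clamp over centre onto it.

**Last checks:**
- **Parts:** each part met its nest floor at the height I expected. In the final top view the transformer, toroid and contactor still sit in their nests, with tops at about 0.061, 0.057 and 0.060 m. The heatsink's top read 0.052 m against about 0.056 m expected, probably because the depth readings also catch the gaps between its fins. Its position I checked only by eye.
- **Plate:** its front and rear edges are within 1 mm of the starting picture, and the sliding distance matches the 150 mm to the rear stop.
- **Clamp:** the orange handle is at the same pixels as at the start, and the hold-down arm lies on the plate.
- **Bystanders:** in the last pictures none of them looks moved. I judged this by eye.

**Not as planned:**
- **Toroid:** it shifted about 4.5 mm within its nest while I worked elsewhere, probably the announced knock. It still measured flat and seated, so I left it.
- **Arm:** on the way to the contactor it reached the range limits of joints 2 and 3 and stopped short. I backed out and took a wider route, with no contact force above normal.
- **Toroid placement:** I pressed it down with about 29 N on the wrist, more than needed but within the limits.

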